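Load the sample jars into the drawer incubator

ROBOT

A 6-joint arm with a two-finger parallel gripper is mounted at the origin on the work surface. World frame = base frame: x ahead of the robot, y to its left, z up, the work surface at z = 0. Lengths are in m, angles in rad, forces in N, time in s.
With the tool pointing down it reaches from about 0.35 to 0.85 m from the base axis. Payload 8.1 kg.
Tool frame: the origin (TCP) lies on the centre line of the jaws, within the pads' length; the fingertips stand 19 mm ahead of it and the grasp point (between the pads) is the TCP (robot.tips_ahead is the distance from the TCP to the fingertips, in m); y points along the fingers, z is the direction in which the jaws open and shut, and the axes are right-handed (so a half turn about y gives the same grasp; the last joint's range is limited). The gripper opens to 93 mm and grips with 3 to 60 N. Pads are 15 mm wide; open, the fingers measure 128 mm over their backs; the gripper's body (75 mm by 188 mm) begins 65 mm behind the grasp point.
Start: joints at [1.197, 0.13, 1.488, -0, 1.523, -0.085], TCP at [0.171, 0.575, 0.238] pointing down, gripper open.
Joint ranges: [-2.96, 2.96], [-0.89, 2.26], [0.02, 2.5], [-1.34, 4.48], [0, 2.73], [-2.66, 2.66]. Speed limits (rad/s): [2.39, 2.39, 2.79, 3.14, 3.14, 3.14].

INTERFACE

Orientations are given as a rotation vector (axis times angle).
In Python, from plant import robot, imaging, models gives the robot as it stands.
- The arm moves only by the tool carry_out, never from a script. Its argument "motion" is one flat list of numbers, 7 for each row, row after row: the shift along the tool's x, y, z in m, then the turn, a rotation vector about the tool's x, y, z in degrees, then the opening, from -1 (shut) to 1 (fully open). A call has exactly 5 rows; each row shifts and turns the pose as measured when the row begins, along the tool's axes as they then stand; what a row does not reach is not made up. A row lasts 1/10 s, in which the tool goes at most 50 mm and 8.59 degrees, less where a joint would pass 70% of its speed; a pose out of reach is approached as far as the arm can. A call is refused whole if a number of a shift passes 0.05 or a number of a turn 8.59, either way. A call with a gripper value outside its range is refused whole. The fingers move at their own pace and stop on an object; "squeeze" is the grip in N (left out, the last holds). Time passes only in rows, so rows that do not move let the fingers close, or fill a call up. It gives the time, the measured TCP pose, the force and the opening at its end, in the units of the state.
- robot.read_state(): the state, without advancing time (a new reading comes with each control period).
- imaging.read_camera(name): name is "scene" or "top" or "wrist"; returns the picture (480x640x3 uint8, blue, green, red); there is no depth.
- imaging.camera_model(name): a dict with "K" (3x3 intrinsics, pixels), "k1" (the pictures are not rectified: a ray, as slopes to the right and down, at radius r is drawn at 1 + k1 r^2 times it, then the intrinsics apply), "position" and "orientation" of the camera in the world. Camera axes: x right, y down, z forward; pixel columns grow to the right and rows downward; lengths in m; the calibration is good to about 2 mm. A picture is of the moment at which its call begins: read the wrist's pose just before it. camera_model takes no time and is no camera call; for the wrist camera it gives the pose at the moment of the call.
- robot.close_job(): hands the job in, once; it reports no verdict.
Trained networks look in the newest picture that a camera, given by its name, has taken for a name from the list of things; names that differ only in an ending like _2 or _b are one class to them, and where a whole thing is asked for, a point or a joint stands for the part that bears it (a point fixed in the world has none). Each returns a list of dicts, best first, with "confidence" (0 to 1); they miss things now and then, are a little off and sometimes report something else, mostly with a low value. They report only what shows in the picture. A call takes as long as a camera call. They do not tell look-alikes from the thing itself.
- models.outline_of(camera, thing): "pixels" (480x640 bool, what is visible of it) and "pixel" ([column, row] in pixels, amid what is visible of it).
The state is a dict: "t": time; "q": joint angles; "dq": joint speeds; "joint_torque": joint torques, N m; "tool_pos": TCP position; "orientation": TCP orientation; "force": force on the tool from outside, world axes, zero at the start; "wrist_torque": the same for the moment, N m; "opening": finger opening in m.
Only numpy, scipy, OpenCV 4.12 (cv2) and the standard library are available. Lean on these libraries where they do the work, as an engineer would, in place of code of your own. Each camera call takes 0.05 s, during which the arm holds its last target.

TASK

The glass beaker has been left in the way of the incubator's drawer: put it back on the middle of the hotplate first. Then pull the sprung drawer out until it is at its stop, stand all the amber jars upright in its tray, and ease the drawer fully shut by its handle without letting it slam. It is all thin glass: grip it lightly, set it down softly, do not tip it or hit it with the drawer, and leave the flask, the reagent bottle and the vial rack where they are.

Things in the scene. Friction and masses are not known exactly. Their poses are not given: they have to be found in the camera images.
- incubator: white drawer incubator, 300 mm deep (x), 320 mm wide (y), 155 mm high, fixed; origin under its centre; front face at x = -150 mm of its own frame; the drawer comes out along its -x. The drawer's front panel, 12 mm thick, 300 mm wide, 32 to 130 mm above the table, lies on that face when shut. The opening leaves 79 mm above the tray floor
- drawer (a joint): drawer travel, m: 0 shut, 0.170 out at its stop. An over-centre spring pulls it shut: 5 to 7 N up to 0.10, fading to 0 at 0.145; farther out it holds the drawer open (3 N at the stop), so there it stays when let go. Friction about 1 N. Let go when pushed in past 0.145 it runs home and slams at over 0.4 m/s (slam: over 0.35 m/s); held by its handle it can be eased home
- drawer_handle (a point): middle of the drawer's handle: a level round steel bar, 12 mm diameter, 120 mm long along y, 108 mm above the table, its axis 45 mm in front of the drawer's panel (39 mm finger room behind it); take it from above, a finger each side. Moves with the drawer; axes as the incubator's, so it comes out along -x
- drawer_tray (a point): centre of the upper face of the tray floor in the drawer, 56 mm above the table; moves with the drawer; axes as the incubator's. Tray inside: 117 mm along x, 252 mm along y, rim 10 mm high at sides and back, panel in front (74 mm above the tray floor). At the stop its back rim is 51 mm clear of the incubator's front face
- hotplate: white stirring hotplate, 270 x 160 mm, 95 mm high, fixed; origin under the middle of its body; knobs at its -x end
- plate_top (a point): centre of the top face of the hotplate's round steel plate, 135 mm diameter, 95 mm above the table; the plate is cold
- beaker: low glass beaker, 52 mm outside diameter, 72 mm tall, 3 mm wall, 60 g, open at the top; origin at the centre of its underside, z up. It stands in front of the drawer at the start. Glass: a grip of over 40 N breaks it; a grip of 20 to 30 N holds it well
- jar1: amber glass sample jar, 38 mm diameter, 48 mm tall over its white screw cap (cap 35 mm diameter, top 12 mm), 50 g; origin at the centre of its underside, z up. All jars are alike and stand upright on the table at the start; four to six of the six are present. Glass: a grip of over 40 N breaks it; a grip of 20 to 30 N holds it well.
- jar2: amber glass sample jar, 38 mm diameter, 48 mm tall over its white screw cap (cap 35 mm diameter, top 12 mm), 50 g; origin at the centre of its underside, z up. All jars are alike and stand upright on the table at the start; four to six of the six are present. Glass: a grip of over 40 N breaks it; a grip of 20 to 30 N holds it well.
- jar3: amber glass sample jar, 38 mm diameter, 48 mm tall over its white screw cap (cap 35 mm diameter, top 12 mm), 50 g; origin at the centre of its underside, z up. All jars are alike and stand upright on the table at the start; four to six of the six are present. Glass: a grip of over 40 N breaks it; a grip of 20 to 30 N holds it well.
- jar4: amber glass sample jar, 38 mm diameter, 48 mm tall over its white screw cap (cap 35 mm diameter, top 12 mm), 50 g; origin at the centre of its underside, z up. All jars are alike and stand upright on the table at the start; four to six of the six are present. Glass: a grip of over 40 N breaks it; a grip of 20 to 30 N holds it well.
- jar5: amber glass sample jar, 38 mm diameter, 48 mm tall over its white screw cap (cap 35 mm diameter, top 12 mm), 50 g; origin at the centre of its underside, z up. All jars are alike and stand upright on the table at the start; four to six of the six are present. Glass: a grip of over 40 N breaks it; a grip of 20 to 30 N holds it well.
- jar6: amber glass sample jar, 38 mm diameter, 48 mm tall over its white screw cap (cap 35 mm diameter, top 12 mm), 50 g; origin at the centre of its underside, z up. All jars are alike and stand upright on the table at the start; four to six of the six are present. Glass: a grip of over 40 N breaks it; a grip of 20 to 30 N holds it well.
- flask: bystander: clear conical flask, 82 mm diameter, 120 mm tall; origin under its centre
- reagent: bystander: amber reagent bottle, 60 mm diameter, 135 mm tall, blue cap; origin under its centre
- vial_rack: bystander: red and clear rack, 70 x 190 mm, with small capped vials, 69 mm tall; origin under its centre
There are look-alikes about, which are no part of the job. What is shaped like the jar4 but blue or yellow is not meant.

How it is judged:
On the way, in this order (a step that is already met when the one before it is completed fails the run):
1. the beaker stands on the hotplate, let go (horizontal distance between beaker and plate_top below 0.035 m and z of beaker in the frame of plate_top between -0.006 and 0.006 m and angle between beaker's own z axis and vertical below 0.1 rad and contact force between the fingers and beaker below 0.05 N), for 0.2 s.
2. the drawer is out at its stop (value of joint drawer above 0.162 m), for 0.2 s.
3. all the jars stand in the drawer's tray, let go, with the drawer out (x of jar1 in the frame of drawer_tray between -0.05 and 0.05 m and y of jar1 in the frame of drawer_tray between -0.115 and 0.115 m and z of jar1 in the frame of drawer_tray between -0.006 and 0.006 m and angle between each of jar1, jar2, jar3, jar4, jar5, jar6's own z axis and vertical below 0.12 rad and x of jar2 in the frame of drawer_tray between -0.05 and 0.05 m and y of jar2 in the frame of drawer_tray between -0.115 and 0.115 m and z of jar2 in the frame of drawer_tray between -0.006 and 0.006 m and x of jar3 in the frame of drawer_tray between -0.05 and 0.05 m and y of jar3 in the frame of drawer_tray between -0.115 and 0.115 m and z of jar3 in the frame of drawer_tray between -0.006 and 0.006 m and x of jar4 in the frame of drawer_tray between -0.05 and 0.05 m and y of jar4 in the frame of drawer_tray between -0.115 and 0.115 m and z of jar4 in the frame of drawer_tray between -0.006 and 0.006 m and x of jar5 in the frame of drawer_tray between -0.05 and 0.05 m and y of jar5 in the frame of drawer_tray between -0.115 and 0.115 m and z of jar5 in the frame of drawer_tray between -0.006 and 0.006 m and x of jar6 in the frame of drawer_tray between -0.05 and 0.05 m and y of jar6 in the frame of drawer_tray between -0.115 and 0.115 m and z of jar6 in the frame of drawer_tray between -0.006 and 0.006 m and contact force between the fingers and jar1 below 0.05 N and contact force between the fingers and jar2 below 0.05 N and contact force between the fingers and jar3 below 0.05 N and contact force between the fingers and jar4 below 0.05 N and contact force between the fingers and jar5 below 0.05 N and contact force between the fingers and jar6 below 0.05 N and value of joint drawer above 0.145 m), for 0.2 s.
4. the drawer is shut (value of joint drawer below 0.004 m), for 0.2 s.
At the end, for the whole second after the job is handed in: the drawer shut (within 4 mm), every jar that is present upright on the tray floor inside the rim, the beaker upright on the hotplate with its centre within 35 mm of the plate's centre, all let go and at rest (value of joint drawer below 0.004 m and horizontal distance between beaker and plate_top below 0.035 m and z of beaker in the frame of plate_top between -0.006 and 0.006 m and angle between beaker's own z axis and vertical below 0.1 rad and x of jar1 in the frame of drawer_tray between -0.05 and 0.05 m and y of jar1 in the frame of drawer_tray between -0.115 and 0.115 m and z of jar1 in the frame of drawer_tray between -0.006 and 0.006 m and angle between each of jar1, jar2, jar3, jar4, jar5, jar6's own z axis and vertical below 0.12 rad and x of jar2 in the frame of drawer_tray between -0.05 and 0.05 m and y of jar2 in the frame of drawer_tray between -0.115 and 0.115 m and z of jar2 in the frame of drawer_tray between -0.006 and 0.006 m and x of jar3 in the frame of drawer_tray between -0.05 and 0.05 m and y of jar3 in the frame of drawer_tray between -0.115 and 0.115 m and z of jar3 in the frame of drawer_tray between -0.006 and 0.006 m and x of jar4 in the frame of drawer_tray between -0.05 and 0.05 m and y of jar4 in the frame of drawer_tray between -0.115 and 0.115 m and z of jar4 in the frame of drawer_tray between -0.006 and 0.006 m and x of jar5 in the frame of drawer_tray between -0.05 and 0.05 m and y of jar5 in the frame of drawer_tray between -0.115 and 0.115 m and z of jar5 in the frame of drawer_tray between -0.006 and 0.006 m and x of jar6 in the frame of drawer_tray between -0.05 and 0.05 m and y of jar6 in the frame of drawer_tray between -0.115 and 0.115 m and z of jar6 in the frame of drawer_tray between -0.006 and 0.006 m and linear speed of each of beaker, jar1, jar2, jar3, jar4, jar5, jar6 below 0.02 m/s); the robot touches nothing.
It fails at once if a jar or the beaker is gripped with more than 40 N (80 N over both fingers) (contact force between the fingers and beaker above 80 N or contact force between the fingers and jar1 above 80 N or contact force between the fingers and jar2 above 80 N or contact force between the fingers and jar3 above 80 N or contact force between the fingers and jar4 above 80 N or contact force between the fingers and jar5 above 80 N or contact force between the fingers and jar6 above 80 N).
It fails at once if a jar or the beaker is tipped over (angle between any of beaker, jar1, jar2, jar3, jar4, jar5, jar6's own z axis and vertical above 0.6 rad).
It fails at once if a jar or the beaker is let go in mid-air (over 8 mm above the tray floor or the plate), or pressed down on the tray or plate with over 80 N, or the drawer is driven against the beaker (over 2 N) ((height (world z) of jar1 above 0.064 m and contact force between the fingers and jar1 below 0.01 N) or (height (world z) of jar2 above 0.064 m and contact force between the fingers and jar2 below 0.01 N) or (height (world z) of jar3 above 0.064 m and contact force between the fingers and jar3 below 0.01 N) or (height (world z) of jar4 above 0.064 m and contact force between the fingers and jar4 below 0.01 N) or (height (world z) of jar5 above 0.064 m and contact force between the fingers and jar5 below 0.01 N) or (height (world z) of jar6 above 0.064 m and contact force between the fingers and jar6 below 0.01 N) or (height (world z) of beaker above 0.103 m and contact force between the fingers and beaker below 0.01 N) or contact force between any of jar1, jar2, jar3, jar4, jar5, jar6 and incubator above 80 N or contact force between beaker and hotplate above 80 N or contact force between beaker and incubator above 2 N).
It fails at once if the drawer slams (shuts faster than 0.35 m/s) (velocity of joint drawer below -0.35 m/s).
It fails at once if the flask, the reagent bottle or the vial rack is moved (distance of any of flask, reagent, vial_rack from where it was at the start of the episode above 0.025 m).
Of jar1, jar2, jar3, jar4, jar5, jar6 only 4 to 6 are there at a start; the rules pass over those that are not, and their reading is None.
At some moment in a run one of jar1, jar2, jar3, jar4, jar5, jar6 may be knocked a few centimetres aside while the robot is not near it.
It also fails if it takes over 210 s, if anything falls off the work surface, if the arm or the gripper's body presses on something with over 40 N, if the wrist force passes 120 N, or if a joint passes its speed limit or range.

## Working session

There is one attempt and no reset: what is moved stays moved. The work goes in short steps, Python scripts to look and compute and a tool call to move; the robot and the scene stay as the last step left them, time stands still between calls to the robot, and variables do not carry over. Pictures are saved under pics/ and viewed, and the job is handed in when it is done.

Besides the shell and the picture viewer there is one more tool, called after "Emit:" as name(argument=value, ...), one argument or row to a line, values as JSON. carry_out: Moves the arm, as the interface text tells. Its arguments: {"type":"object","properties":{"motion":{"type":"array","items":{"type":"number"}},"squeeze":{"type":"number"}},"required":["motion"]}

```bash
ls; mkdir -p pics; cat > h.py <<'E'
import numpy as np, cv2
from scipy.spatial.transform import Rotation as R
from plant import robot, imaging, models
def shot(cam,name):
    im=np.asarray(imaging.read_camera(cam)); cv2.imwrite(f'pics/{name}.png',im); return im
def ray(m,uv):
    K=np.array(m['K']);k1=m['k1']
    d=np.array([(uv[0]-K[0,2])/K[0,0],(uv[1]-K[1,2])/K[1,1]])
    u=d.copy()
    for _ in range(20): u=d/(1+k1*(u@u))
    o=np.array(m['orientation'])
    Rm=o if o.shape==(3,3) else R.from_rotvec(o).as_matrix()
    return np.array(m['position']),Rm@np.array([u[0],u[1],1.])
def atz(m,uv,z):
    p,d=ray(m,uv); return p+d*(z-p[2])/d[2]
def proj(m,X):
    o=np.array(m['orientation']);Rm=o if o.shape==(3,3) else R.from_rotvec(o).as_matrix()
    c=Rm.T@(np.array(X)-np.array(m['position']));u=c[:2]/c[2];u=u*(1+m['k1']*(u@u))
    K=np.array(m['K']);return np.array([K[0,0]*u[0]+K[0,2],K[1,1]*u[1]+K[1,2]])
E
python3 - <<'E'
from h import *
s=robot.read_state(); print({k:np.round(v,3) for k,v in s.items()})
print(R.from_rotvec(s['orientation']).as_matrix().round(3))
for c in ['scene','top','wrist']:
    print(c,imaging.camera_model(c)); shot(c,c+'0')
E
```

```text
pics
{'t': np.float64(0.0), 'q': array([ 1.197,  0.131,  1.489, -0.   ,  1.523, -0.085]), 'dq': array([-0.002,  0.002, -0.001,  0.001,  0.   ,  0.   ]), 'joint_torque': array([ 0.0000e+00, -5.5986e+01, -4.9174e+01,  7.7000e-02,  3.6000e-02,
       -0.0000e+00]), 'tool_pos': array([0.171, 0.575, 0.237]), 'orientation': array([-1.561,  0.227, -0.226]), 'force': array([ 0.427,  0.005, -0.651]), 'wrist_torque': array([ 0.005,  0.035, -0.009]), 'opening': np.float64(0.093)}
[[ 0.959 -0.001  0.285]
 [-0.285 -0.002  0.959]
 [-0.    -1.    -0.002]]
scene {'K': array([[434.28060561,   0.        , 321.73200775],
       [  0.        , 434.28060561, 245.24351859],
       [  0.        ,   0.        ,   1.        ]]), 'k1': -0.10927900850939658, 'position': array([ 1.21111903, -0.5284546 ,  0.73502488]), 'orientation': array([-2.05947236, -0.92740889,  0.47517156])}
top {'K': array([[501.15208341,   0.        , 323.08483678],
       [  0.        , 501.15208341, 237.03040316],
       [  0.        ,   0.        ,   1.        ]]), 'k1': -0.10809727263232963, 'position': array([0.42297273, 0.0588879 , 1.31249377]), 'orientation': array([-2.16415496,  2.13762445, -0.15314391])}
wrist {'K': array([[384.51837901,   0.        , 314.44986641],
       [  0.        , 384.51837901, 244.55487258],
       [  0.        ,   0.        ,   1.        ]]), 'k1': -0.07384511150849722, 'position': array([0.09643676, 0.5975782 , 0.38319544]), 'orientation': array([2.32543631, 1.73564584, 0.24703326])}
```

View pics/top0.png

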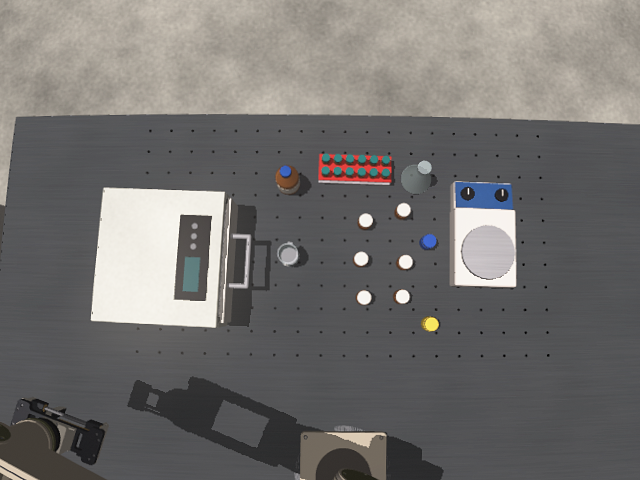

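View pics/scene0.png

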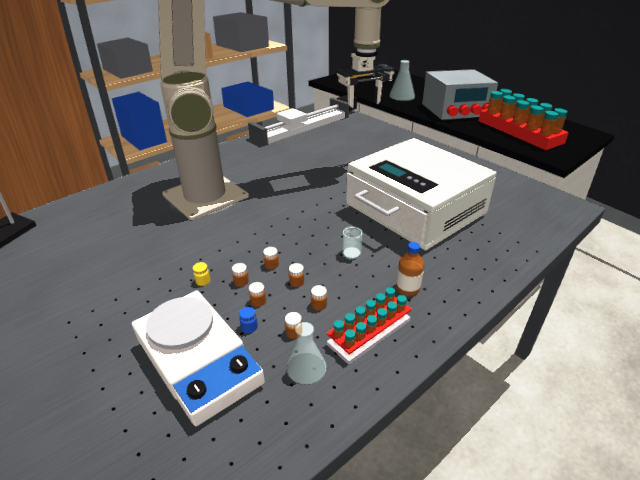

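View pics/wrist0.png

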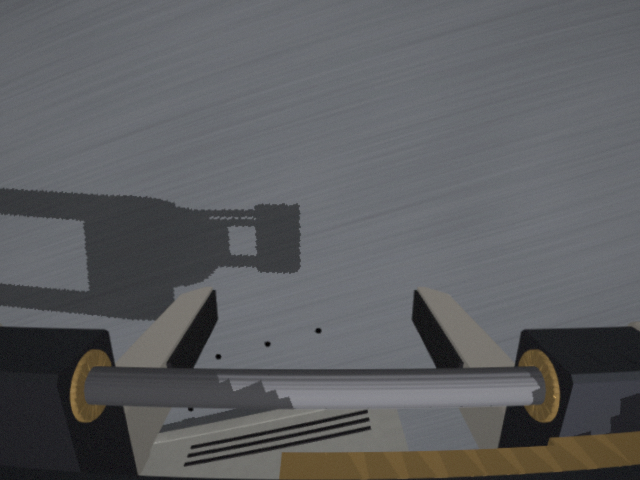

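The top view shows six white-capped jars around (360–405, 210–300). The blue (429,241) and yellow (431,324) ones are look-alikes. The beaker is at (288,254), the handle at (240,262) and the plate at (488,251). Next I'll measure them.

```bash
python3 - <<'E'
from h import *
im=shot('top','top1');m=imaging.camera_model('top')
hs=dict(jar1=.048,beaker=.072,drawer_handle=.108,plate_top=.095,hotplate=.095,incubator=.155,flask=.06,reagent=.07,vial_rack=.05)
for n,z in hs.items():
    for d in models.outline_of('top',n)[:8]:
        px=np.array(d['pixels']);ys,xs=np.nonzero(px)
        if len(xs)==0: continue
        print(n,round(d['confidence'],2),np.round(d['pixel'],1),'bbox',xs.min(),xs.max(),ys.min(),ys.max(),atz(m,d['pixel'],z).round(3))
# white caps
hsv=cv2.cvtColor(im,cv2.COLOR_BGR2HSV)
w=((hsv[...,2]>190)&(hsv[...,1]<60)).astype(np.uint8)
n,l,st,c=cv2.connectedComponentsWithStats(w)
for i in range(1,n):
    if 60<st[i,4]<400: print('cap',st[i],c[i].round(1),atz(m,c[i],.048).round(4))
# incubator/hotplate corners
for nm,uv,z in [('incTopR',(225,191),.155),('incTopL',(104,188),.155),('incBR',(217,327),.155),('incBL',(91,320),.155),('handle1',(249,235),.108),('handle2',(247,288),.108),('plate',(488.5,252),.095)]:
    print(nm,atz(m,uv,z).round(3))
v=cv2.resize(im[140:350,80:540],None,fx=1.7,fy=1.7,interpolation=cv2.INTER_CUBIC);cv2.imwrite('pics/top1z.png',v)
E
```

```text
jar1 0.76 [405.8 262.7] bbox 396 411 255 269 [ 0.537 -0.155  0.048]
jar1 0.74 [400.8 212.5] bbox 394 409 204 219 [ 0.666 -0.143  0.048]
jar1 0.72 [357.7 258.7] bbox 353 368 252 267 [ 0.545 -0.033  0.048]
jar1 0.7 [363.7 221.9] bbox 357 372 214 230 [ 0.64  -0.048  0.048]
jar1 0.52 [364.  299.6] bbox 357 371 290 304 [ 0.442 -0.049  0.048]
jar1 0.5 [403.4 295.7] bbox 393 409 289 303 [ 0.453 -0.148  0.048]
jar1 0.47 [427.  240.4] bbox 419 436 235 248 [ 0.594 -0.21   0.048]
beaker 0.62 [286.8 254.3] bbox 278 298 243 265 [0.552 0.146 0.072]
drawer_handle 0.87 [228.3 259.4] bbox 218 251 198 322 [0.534 0.285 0.108]
drawer_handle 0.53 [164.7 255.3] bbox 91 251 187 327 [0.542 0.442 0.108]
plate_top 0.55 [479.8 234.8] bbox 450 515 181 287 [ 0.604 -0.333  0.095]
hotplate 0.88 [479.3 233.2] bbox 449 516 181 288 [ 0.608 -0.332  0.095]
incubator 0.62 [163.7 257.1] bbox 91 251 187 327 [0.533 0.429 0.155]
flask 0.86 [420.5 177.5] bbox 401 431 161 193 [ 0.757 -0.194  0.06 ]
reagent 0.67 [291.  180.7] bbox 276 300 165 194 [0.741 0.139 0.07 ]
vial_rack 0.83 [353.6 169.2] bbox 318 391 154 185 [ 0.779 -0.
[... 543 characters left out ...]
0  42 114] [243.6 270.7] [0.5113 0.2558 0.048 ]
cap [354 252  14  14 147] [360.8 258.2] [ 0.5468 -0.0405  0.048 ]
cap [399 255  13  14 147] [405.1 261.3] [ 0.5401 -0.1534  0.048 ]
cap [357 291  14  13 149] [363.7 297. ] [ 0.4489 -0.0479  0.048 ]
cap [396 290  13  13 145] [402.1 296.1] [ 0.4522 -0.1449  0.048 ]
cap [328 433  58  15 365] [358. 437.] [ 0.1047 -0.0359  0.048 ]
cap [  0 460  37  20 184] [ 15.7 470.6] [-0.0155  0.8372  0.048 ]
cap [  0 468  22  12  91] [  9.  474.4] [-0.027   0.8565  0.048 ]
incTopR [0.692 0.29  0.155]
incTopL [0.698 0.587 0.155]
incBR [0.374 0.297 0.155]
incBL [0.382 0.596 0.155]
handle1 [0.594 0.236 0.108]
handle2 [0.466 0.237 0.108]
plate [ 0.561 -0.354  0.095]
```

View pics/top1z.png

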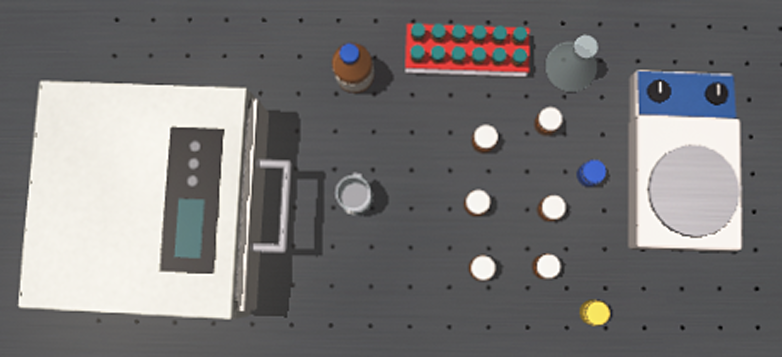

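```bash
cat >> h.py <<'E'
def plan(x,y,z,yaw=None):
    "remaining shift in tool axes; yaw (deg, heading of tool z)"
    s=robot.read_state();M=R.from_rotvec(s['orientation']).as_matrix();d=np.array([x,y,z])-s['tool_pos']
    print('t',round(float(s['t']),2),'pos',np.round(s['tool_pos'],4),'yaw',round(np.degrees(np.arctan2(M[1,2],M[0,2])),2),'f',np.round(s['force'],1),'op',round(float(s['opening']),4))
    print('tool shift',(M.T@d).round(4),'world',d.round(4))
    if yaw is not None:
        c,sn=np.cos(np.radians(yaw)),np.sin(np.radians(yaw))
        T=np.array([[sn,0,c],[-c,0,sn],[0,-1,0]])
        print('turn deg (tool)',np.degrees(R.from_matrix(M.T@T).as_rotvec()).round(2), 'shift after turn',(T.T@d).round(4))
def caps(im,m,z=.048):
    hsv=cv2.cvtColor(im,cv2.COLOR_BGR2HSV)
    w=((hsv[...,2]>150)&(hsv[...,1]<70)).astype(np.uint8)
    n,l,st,c=cv2.connectedComponentsWithStats(w);o=[]
    for i in range(1,n):
        if 70<st[i,4]<330 and st[i,2]<21 and st[i,3]<21 and 310<c[i][0]<445 and 190<c[i][1]<330: o.append(atz(m,c[i],z))
    return o
E
python3 - <<'E'
from h import *
im=cv2.imread('pics/top1.png');m=imaging.camera_model('top')
g=im[180:300,440:530]
v=cv2.cvtColor(im,cv2.COLOR_BGR2HSV)
w=np.zeros(im.shape[:2],np.uint8);V=v[...,2]
w[((V>120)&(V<195)&(v[...,1]<40))]=1
w[:, :455]=0;w[:, 520:]=0;w[:210]=0;w[290:]=0
w=cv2.morphologyEx(w,cv2.MORPH_OPEN,np.ones((5,5)))
n,l,st,c=cv2.connectedComponentsWithStats(w)
i=1+np.argmax(st[1:,4]);print(st[i],c[i],atz(m,c[i],.095))
print('beaker rim px of circ', proj(m,(.552,.146,.072)),proj(m,(.552,.146,0)))
cv2.imwrite('pics/bk.png',cv2.resize(im[225:285,260:320],None,fx=10,fy=10,interpolation=cv2.INTER_NEAREST))
for p in caps(im,m): print(p.round(4))
E
```

```text
[485 226  22  13 191] [495.13612565 232.0052356 ] [ 0.61126105 -0.37275937  0.095     ]
beaker rim px of circ [286.65512275 254.25355558] [288.51385121 257.11021272]
[ 0.6744 -0.1502  0.048 ]
[ 0.6459 -0.0522  0.048 ]
[ 0.5467 -0.0401  0.048 ]
[ 0.5397 -0.1538  0.048 ]
[ 0.4519 -0.1454  0.048 ]
[ 0.4487 -0.0477  0.048 ]
```

View pics/bk.png

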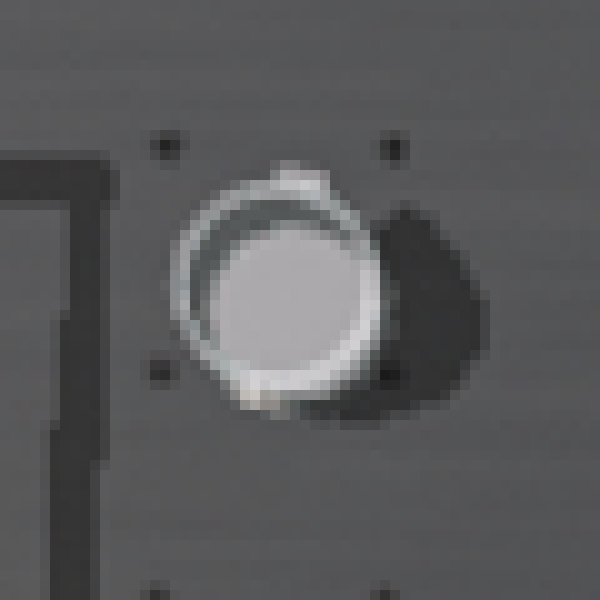

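Emit:
carry_out(
  motion=[0,0,0,0,8.5,0,1,0,0,0,0,8.5,0,1,0,0,0,0,8.5,0,1,0,0,0,0,8.5,0,1,0,0,0,0,8.5,0,1],
  squeeze=25,
)

```text
t: 1.15
tool_pos: [0.1709, 0.5752, 0.2378]
orientation: [-1.414, 0.812, -0.812]
force: [0.2, 0.3, 0.8]
opening: 0.0929
```

The beaker centre comes out near (0.556, 0.146) and the plate near (0.561, -0.354).

Emit:
carry_out(
  motion=[0,0,0,0,8.5,0,1,0,0,0,0,8.5,0,1,0,0,0,0,8.5,0,1,0,0,0,0,5.5,0,1,0,0,0,0,0,0,1],
)

```text
t: 1.65
tool_pos: [0.1709, 0.5753, 0.238]
orientation: [-1.197, 1.228, -1.227]
force: [-0.1, 0.2, -0.1]
opening: 0.0931
```

```bash
python3 -c "
from h import *
plan(.556,.146,.2,0)"
```

```text
t 1.65 pos [0.1709 0.5753 0.238 ] yaw -1.43 f [-0.1  0.2 -0.1] op 0.0931
tool shift [0.4195 0.0378 0.3957] world [ 0.3851 -0.4293 -0.038 ]
turn deg (tool) [-0.01 -1.43 -0.03] shift after turn [0.4293 0.038  0.3851]
```

Emit:
carry_out(
  motion=[0.035,0,0.032,0,-1.4,0,1,0.035,0,0.032,0,0,0,1,0.035,0,0.032,0,0,0,1,0.035,0,0.032,0,0,0,1,0.035,0,0.032,0,0,0,1],
)

```text
t: 2.15
tool_pos: [0.3317, 0.3994, 0.2372]
orientation: [-1.221, 1.19, -1.187]
force: [1.1, -0.6, 0.2]
opening: 0.0934
```

Emit:
carry_out(
  motion=[0.035,0,0.032,0,0,0,1,0.035,0,0.032,0,0,0,1,0.035,0,0.032,0,0,0,1,0.035,0,0.032,0,0,0,1,0.035,0,0.032,0,0,0,1],
)

```text
t: 2.65
tool_pos: [0.5033, 0.2223, 0.2384]
orientation: [-1.226, 1.174, -1.173]
force: [0.1, 1.1, -0.0]
opening: 0.093
```

```bash
python3 -c "
from h import *
plan(.556,.146,.2,0)"
```

```text
t 2.65 pos [0.5033 0.2223 0.2384] yaw 2.69 f [ 0.1  1.1 -0. ] op 0.093
tool shift [0.0788 0.0382 0.0489] world [ 0.0527 -0.0763 -0.0384]
turn deg (tool) [-0.17  2.69 -0.24] shift after turn [0.0763 0.0384 0.0527]
```

Emit:
carry_out(
  motion=[0.025,0.01,0.017,-0.2,2.7,-0.2,1,0.025,0.01,0.018,0,0,0,1,0.025,0.01,0.018,0,0,0,1,0,0.008,0,0,0,0,1,0,0,0,0,0,0,1],
)

```text
t: 3.15
tool_pos: [0.5638, 0.1391, 0.1998]
orientation: [-1.21, 1.203, -1.206]
force: [0.1, -0.4, -1.0]
opening: 0.093
```

```bash
python3 -c "
from h import *
plan(.556,.146,.2,0)
m=imaging.camera_model('wrist');shot('wrist','w1')
print(proj(m,(.556,.146,.072)),proj(m,(.556,.146,0)))
for d in models.outline_of('wrist','beaker')[:2]:
    ys,xs=np.nonzero(d['pixels']);print(d['confidence'],d['pixel'],xs.min(),xs.max(),ys.min(),ys.max())
"
```

```text
t 3.15 pos [0.5638 0.1391 0.1998] yaw 0.34 f [ 0.1 -0.4 -1. ] op 0.093
tool shift [-0.0069 -0.0002 -0.0077] world [-0.0078  0.0069  0.0002]
turn deg (tool) [-0.13  0.34 -0.02] shift after turn [-0.0069 -0.0002 -0.0078]
[302.45378197 233.20360769] [304.62951328 213.3513515 ]
0.89 [306.2, 225.3] 270 342 187 266
```

View pics/w1.png

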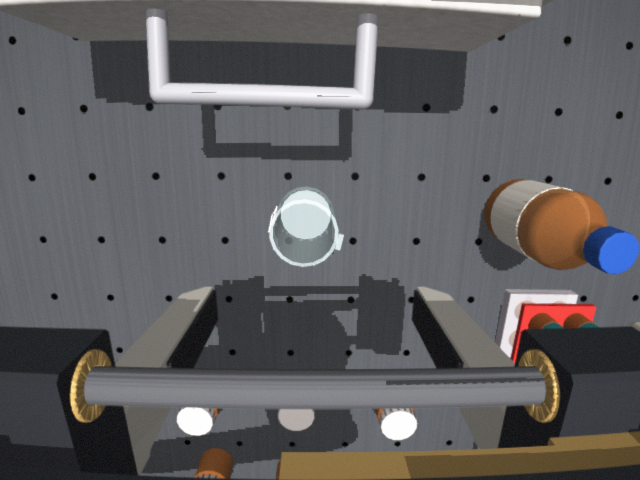

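Emit:
carry_out(
  motion=[-0.007,0.03,-0.006,0,0.3,0,1,0,0.04,0,0,0,0,1,0,0.04,0,0,0,0,1,0,0.03,0,0,0,0,1,0,0.01,0,0,0,0,1],
)

```text
t: 3.75
tool_pos: [0.562, 0.1549, 0.056]
orientation: [-1.198, 1.188, -1.205]
force: [-0.9, 0.3, 0.0]
opening: 0.0931
```

```bash
python3 -c "
from h import *
plan(.557,.146,.045,0)"
```

```text
t 3.75 pos [0.562  0.1549 0.056 ] yaw 0.75 f [-0.9  0.3  0. ] op 0.0931
tool shift [ 0.0089  0.0109 -0.0054] world [-0.005  -0.0089 -0.011 ]
turn deg (tool) [-1.09  0.75 -0.25] shift after turn [ 0.0089  0.011  -0.005 ]
```

Emit:
carry_out(
  motion=[0.009,0.005,-0.005,-1.1,0.7,-0.2,1,0,0.006,0,0,0,0,1,0,0,0,0,0,0,1,0,0,0,0,0,0,1,0,0,0,0,0,0,1],
)

```text
t: 4.25
tool_pos: [0.5591, 0.1474, 0.0494]
orientation: [-1.207, 1.205, -1.207]
force: [-0.9, 0.0, -1.0]
opening: 0.0928
```

```bash
python3 -c "
from h import *
plan(.557,.146,.045,0)"
```

```text
t 4.25 pos [0.5591 0.1474 0.0494] yaw 0.2 f [-0.9  0.  -1. ] op 0.0928
tool shift [ 0.0014  0.0043 -0.0022] world [-0.0021 -0.0014 -0.0044]
turn deg (tool) [-0.22  0.2  -0.1 ] shift after turn [ 0.0014  0.0044 -0.0021]
```

Emit:
carry_out(
  motion=[0.001,0.004,-0.002,0,0,0,-1,0,0,0,0,0,0,-1,0,0,0,0,0,0,-1,0,0,0,0,0,0,-1,0,0,0,0,0,0,-1],
  squeeze=24,
)

```text
t: 4.75
tool_pos: [0.5586, 0.1465, 0.0473]
orientation: [-1.203, 1.202, -1.209]
force: [0.0, -0.5, 0.4]
opening: 0.0578
```

Emit:
carry_out(
  motion=[0,0,0,0,0,0,-1,0,0,0,0,0,0,-1,0,0,0,0,0,0,-1,0,0,0,0,0,0,-1,0,0,0,0,0,0,-1],
)

```text
t: 5.25
tool_pos: [0.5585, 0.1465, 0.0473]
orientation: [-1.204, 1.203, -1.208]
force: [-0.4, 0.1, 0.7]
opening: 0.0522
```

Emit:
carry_out(
  motion=[0,-0.02,0,0,0,0,-1,0,-0.03,0,0,0,0,-1,0,-0.035,0,0,0,0,-1,0,-0.035,0,0,0,0,-1,0,-0.02,0,0,0,0,-1],
)

```text
t: 5.75
tool_pos: [0.5535, 0.1455, 0.1856]
orientation: [-1.214, 1.21, -1.204]
force: [-0.7, 0.1, 0.7]
opening: 0.0524
```

Emit:
carry_out(
  motion=[0.015,-0.01,0,0,0,0,-1,0.03,0,0,0,0,0,-1,0.04,0,0,0,0,0,-1,0.04,0,0,0,0,0,-1,0.04,0,0,0,0,0,-1],
)

```text
t: 6.25
tool_pos: [0.5553, -0.023, 0.1983]
orientation: [-1.213, 1.2, -1.2]
force: [0.3, 0.3, -1.0]
opening: 0.0525
```

```bash
python3 -c "
from h import *
plan(.561,-.354,.2,0)"
```

```text
t 6.25 pos [ 0.5553 -0.023   0.1983] yaw 0.67 f [ 0.3  0.3 -1. ] op 0.0525
tool shift [ 0.331  -0.0021  0.0018] world [ 0.0057 -0.331   0.0017]
turn deg (tool) [-0.07  0.67 -0.09] shift after turn [ 0.331  -0.0017  0.0057]
```

Emit:
carry_out(
  motion=[0.04,0,0.001,0,0.6,0,-1,0.04,0,0.001,0,0,0,-1,0.04,0,0.001,0,0,0,-1,0.04,0,0,0,0,0,-1,0.04,0,0,0,0,0,-1],
)

```text
t: 6.75
tool_pos: [0.5534, -0.2356, 0.1931]
orientation: [-1.211, 1.214, -1.206]
force: [0.4, -0.3, -0.5]
opening: 0.0524
```

Emit:
carry_out(
  motion=[0.04,0,0.001,0,0,0,-1,0.04,0,0.001,0,0,0,-1,0.03,0,0.001,0,0,0,-1,0.015,0,0,0,0,0,-1,0,0,0,0,0,0,-1],
)

```text
t: 7.25
tool_pos: [0.5484, -0.3741, 0.1864]
orientation: [-1.211, 1.226, -1.206]
force: [0.1, 1.2, -0.6]
opening: 0.0519
```

```bash
python3 -c "
from h import *
plan(.561,-.354,.1435,0)"
```

```text
t 7.25 pos [ 0.5484 -0.3741  0.1864] yaw -0.47 f [ 0.1  1.2 -0.6] op 0.0519
tool shift [-0.02    0.0429  0.0129] world [ 0.0126  0.0201 -0.0429]
turn deg (tool) [ 0.69 -0.47 -0.26] shift after turn [-0.0201  0.0429  0.0126]
```

Emit:
carry_out(
  motion=[-0.018,0.01,0.012,0.7,-0.5,-0.3,-1,-0.002,0.015,0.001,0,0,0,-1,0,0.01,0,0,0,0,-1,0,0.003,0,0,0,0,-1,0,0,0,0,0,0,-1],
)

```text
t: 7.75
tool_pos: [0.5602, -0.3501, 0.1444]
orientation: [-1.211, 1.211, -1.204]
force: [0.0, -0.5, -0.5]
opening: 0.0524
```

```bash
python3 -c "
from h import *
plan(.561,-.354,.1425,0)"
```

```text
t 7.75 pos [ 0.5602 -0.3501  0.1444] yaw 0.15 f [ 0.  -0.5 -0.5] op 0.0524
tool shift [0.0039 0.0019 0.0008] world [ 0.0008 -0.0039 -0.0019]
turn deg (tool) [ 0.17  0.15 -0.13] shift after turn [0.0039 0.0019 0.0008]
```

Bottom is about 2 mm above the plate. I'll lower it until there's light contact, then open.

Emit:
carry_out(
  motion=[0.003,0.003,0,0,0,0,-1,0,0.002,0,0,0,0,-1,0,0,0,0,0,0,-1,0,0,0,0,0,0,-1,0,0,0,0,0,0,-1],
)

```text
t: 8.25
tool_pos: [0.561, -0.3547, 0.144]
orientation: [-1.211, 1.207, -1.208]
force: [-0.1, -0.3, -1.3]
opening: 0.0522
```

Emit:
carry_out(
  motion=[0,0,0,0,0,0,0.5,0,0,0,0,0,0,0.5,0,0,0,0,0,0,0.5,0,0,0,0,0,0,0.5,0,0,0,0,0,0,0.5],
)

```text
t: 8.75
tool_pos: [0.561, -0.3552, 0.1439]
orientation: [-1.211, 1.207, -1.208]
force: [-0.5, 0.4, -0.6]
opening: 0.0696
```

```bash
python3 -c "
from h import *
plan(.561,-.354,.2,0)"
```

```text
t 8.75 pos [ 0.561  -0.3552  0.1439] yaw 0.13 f [-0.5  0.4 -0.6] op 0.0696
tool shift [-0.0011 -0.0561  0.    ] world [-0.      0.0012  0.0561]
turn deg (tool) [-0.02  0.13  0.04] shift after turn [-0.0012 -0.0561 -0.    ]
```

Emit:
carry_out(
  motion=[0,-0.015,0,0,0,0,0.5,0,-0.025,0,0,0,0,0.5,0,-0.03,0,0,0,0,0.5,-0.02,-0.02,0,0,0,0,0.5,-0.04,-0.01,0,0,0,0,0.5],
)

```text
t: 9.25
tool_pos: [0.559, -0.2971, 0.2486]
orientation: [-1.21, 1.213, -1.21]
force: [0.9, 0.9, 0.2]
opening: 0.0696
```

Emit:
carry_out(
  motion=[-0.045,0,0,0,0,0,0.5,-0.045,0,0,0,0,0,0.5,-0.045,0,0,0,0,0,0.5,-0.045,0,0,0,0,0,0.5,-0.045,0,0,0,0,0,0.5],
)

```text
t: 9.75
tool_pos: [0.5614, -0.0672, 0.2599]
orientation: [-1.201, 1.204, -1.223]
force: [0.2, -0.0, -0.0]
opening: 0.0697
```

Emit:
carry_out(
  motion=[-0.02,0,0,0,-8.5,0,0.5,0,0,0,0,-8.5,0,0.3,0,0,0,0,-8.5,0,0.1,0,0,0,0,-8.5,0,0,0,0,0,0,-8.5,0,-0.2],
)

```text
t: 10.25
tool_pos: [0.5622, -0.038, 0.2683]
orientation: [-1.47, 0.627, -0.658]
force: [0.5, -0.6, 0.0]
opening: 0.0431
```

Emit:
carry_out(
  motion=[0,0,0,0,-8.5,0,-0.3,0,0,0,0,-8.5,0,-0.3,0,0,0,0,-8.5,0,-0.3,0,0,0,0,-8.5,0,-0.3,0,0,0,0,-8.5,0,-0.3],
)

```text
t: 10.75
tool_pos: [0.5631, -0.0376, 0.2762]
orientation: [-1.574, 0.037, -0.079]
force: [-0.2, -0.3, 0.0]
opening: 0.0326
```

```bash
python3 -c "
from h import *
plan(.532,.2365,.24,88.7)
m=imaging.camera_model('top');shot('top','top2');im=shot('wrist','w2');mw=imaging.camera_model('wrist')
for d in models.outline_of('top','beaker')[:2]:
    ys,xs=np.nonzero(d['pixels']);print(d['confidence'],d['pixel'],xs.min(),xs.max(),ys.min(),ys.max(),atz(m,d['pixel'],.13))
print(proj(mw,(.532,.2365,.108)))
"
```

```text
t 10.75 pos [ 0.5631 -0.0376  0.2762] yaw 85.78 f [-0.2 -0.3  0. ] op 0.0326
tool shift [-0.0521  0.0339  0.2712] world [-0.0311  0.2741 -0.0362]
turn deg (tool) [ 0.24 -2.91  1.52] shift after turn [-0.0373  0.0362  0.2734]
0.74 [496.3, 249.2] 479 511 237 262 [ 0.56396523 -0.36174392  0.13      ]
[634.66660061 164.39443982]
```

View pics/top2.png

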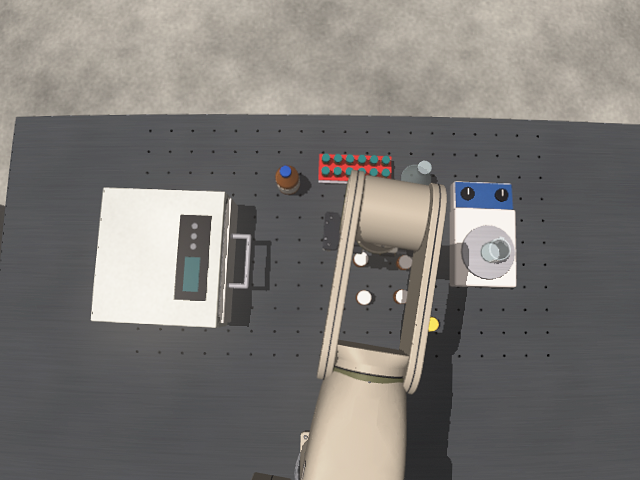

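Emit:
carry_out(
  motion=[-0.01,0,0.02,0.2,-2.9,1.5,-0.3,-0.005,0,0.04,0,0,0,-0.3,-0.005,0.005,0.04,0,0,0,-0.3,-0.005,0.005,0.04,0,0,0,-0.3,-0.005,0.005,0.04,0,0,0,-0.3],
)

```text
t: 11.4
tool_pos: [0.543, 0.1441, 0.2637]
orientation: [-1.572, 0.049, -0.056]
force: [1.1, 0.4, -0.2]
opening: 0.0327
```

Emit:
carry_out(
  motion=[-0.005,0.005,0.04,0,0,0,-0.3,0,0.005,0.02,0,0,0,-0.3,0,0.005,0.01,0,0,0,-0.3,0,0,0,0,0,0,-0.3,0,0,0,0,0,0,-0.3],
)

```text
t: 11.9
tool_pos: [0.5412, 0.2214, 0.2492]
orientation: [-1.571, 0.06, -0.067]
force: [-0.2, 0.5, 0.2]
opening: 0.0326
```

```bash
python3 -c "
from h import *
plan(.532,.2365,.2,88.7)
mw=imaging.camera_model('wrist');im=shot('wrist','w3')
print(proj(mw,(.532,.2365,.108)),proj(mw,(.472,.238,.108)),proj(mw,(.592,.235,.108)))
print(proj(mw,(.532,.2425,.108)),proj(mw,(.532,.2305,.108)))
"
```

```text
t 11.9 pos [0.5412 0.2214 0.2492] yaw 85.36 f [-0.2  0.5  0.2] op 0.0326
tool shift [-0.0106  0.0491  0.0144] world [-0.0092  0.0151 -0.0492]
turn deg (tool) [ 0.04 -3.34  0.25] shift after turn [-0.0095  0.0492  0.0149]
[332.82167484 222.40676545] [329.24465691 142.04102597] [335.91710938 294.35902674]
[340.62895036 221.79640267] [325.01836794 223.0180894 ]
```

View pics/w3.png

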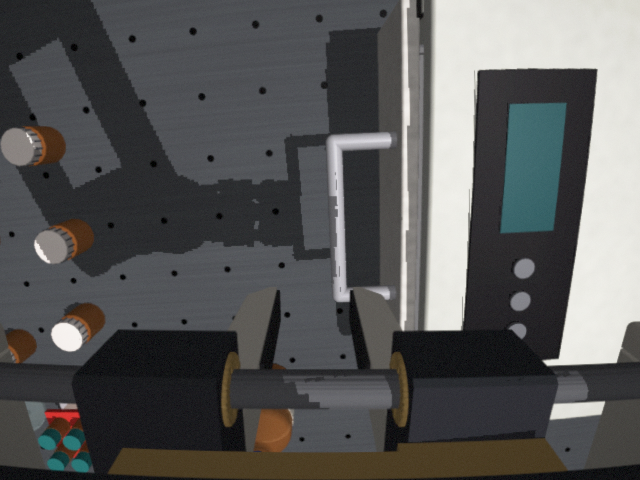

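Emit:
carry_out(
  motion=[-0.01,0.005,0.017,0,-3.3,0.2,-0.3,0,0.005,0,0,0,0,-0.3,0,0.01,0,0,0,0,-0.3,0,0.01,0,0,0,0,-0.3,0,0,0,0,0,0,-0.3],
)

```text
t: 12.45
tool_pos: [0.5349, 0.2331, 0.2187]
orientation: [-1.572, 0.024, -0.029]
force: [0.9, -0.8, -0.4]
opening: 0.0324
```

```bash
python3 -c "
from h import *
plan(.532,.239,.11,88.7)
"
```

```text
t 12.45 pos [0.5349 0.2331 0.2187] yaw 88.07 f [ 0.9 -0.8 -0.4] op 0.0324
tool shift [-0.0034  0.1086  0.006 ] world [-0.0029  0.0059 -0.1087]
turn deg (tool) [ 0.09 -0.63  0.19] shift after turn [-0.003   0.1087  0.0058]
```

Emit:
carry_out(
  motion=[-0.003,0.02,0.006,0,-0.6,0.2,-0.3,0,0.03,0,0,0,0,-0.3,0,0.02,0,0,0,0,-0.3,0,0.005,0,0,0,0,-0.3,0,0,0,0,0,0,-0.3],
)

```text
t: 12.95
tool_pos: [0.5336, 0.2366, 0.1421]
orientation: [-1.572, 0.021, -0.023]
force: [-0.9, -0.4, 0.6]
opening: 0.0325
```

```bash
python3 -c "
from h import *
plan(.532,.239,.11,88.7)
"
```

```text
t 12.95 pos [0.5336 0.2366 0.1421] yaw 88.37 f [-0.9 -0.4  0.6] op 0.0325
tool shift [-0.0017  0.0321  0.0024] world [-0.0016  0.0024 -0.0321]
turn deg (tool) [ 0.1  -0.33  0.08] shift after turn [-0.0017  0.0321  0.0024]
```

Emit:
carry_out(
  motion=[-0.002,0.015,0.002,0,-0.3,0,-0.3,0,0.012,0,0,0,0,-0.3,0,0.006,0,0,0,0,-0.3,0,0,0,0,0,0,-0.3,0,0,0,0,0,0,-0.3],
)

```text
t: 13.45
tool_pos: [0.5334, 0.239, 0.1094]
orientation: [-1.571, 0.014, -0.022]
force: [0.1, -0.2, 0.7]
opening: 0.0324
```

Emit:
carry_out(
  motion=[0,0,0,0,0,0,-1,0,0,0,0,0,0,-1,0,0,0,0,0,0,-1,0,0,0,0,0,0,-1,0,0,0,0,0,0,-1],
  squeeze=30,
)

```text
t: 13.95
tool_pos: [0.5342, 0.2389, 0.1108]
orientation: [-1.571, 0.013, -0.024]
force: [-0.2, 0.9, -2.4]
opening: 0.0109
```

```bash
python3 -c "
from h import *
plan(.528,.067,.11,88.7)
"
```

```text
t 13.95 pos [0.5342 0.2389 0.1108] yaw 88.65 f [-0.2  0.9 -2.4] op 0.0109
tool shift [-0.0022  0.0008 -0.172 ] world [-0.0062 -0.1719 -0.0008]
turn deg (tool) [ 0.02 -0.05  0.4 ] shift after turn [-0.0023  0.0008 -0.172 ]
```

Emit:
carry_out(
  motion=[0,0,-0.01,0,0,0,-1,0,0,-0.015,0,0,0,-1,0,0,-0.02,0,0,0,-1,0,0,-0.02,0,0,0,-1,0,0,-0.02,0,0,0,-1],
)

```text
t: 14.45
tool_pos: [0.5321, 0.1628, 0.1107]
orientation: [-1.554, 0.006, -0.021]
force: [-1.1, 9.1, -1.1]
opening: 0.011
```

```bash
python3 -c "
from h import *
plan(.528,.069,.11,88.7)
"
```

```text
t 14.45 pos [0.5321 0.1628 0.1107] yaw 88.98 f [-1.1  9.1 -1.1] op 0.011
tool shift [-0.0024 -0.0008 -0.0938] world [-0.0041 -0.0938 -0.0007]
turn deg (tool) [-0.94  0.28  0.54] shift after turn [-0.0019  0.0007 -0.0938]
```

Emit:
carry_out(
  motion=[0,0,-0.02,-0.9,0,0.5,-1,0,0,-0.02,0,0,0,-1,0,0,-0.02,0,0,0,-1,0,0,-0.012,0,0,0,-1,0,0,-0.005,0,0,0,-1],
)

```text
t: 14.95
tool_pos: [0.53, 0.087, 0.1108]
orientation: [-1.562, 0.013, -0.014]
force: [-1.4, 0.6, -0.8]
opening: 0.0111
```

Emit:
carry_out(
  motion=[0,0,-0.005,0,0,0,-1,0,0,-0.004,0,0,0,-1,0,0,-0.003,0,0,0,-1,0,0,0,0,0,0,-1,0,0,0,0,0,0,-1],
)

```text
t: 15.45
tool_pos: [0.5296, 0.0735, 0.1107]
orientation: [-1.563, 0.014, -0.014]
force: [-2.9, -1.6, 0.7]
opening: 0.0115
```

```bash
python3 -c "
from h import *
plan(.528,.069,.11,88.7)
"
```

```text
t 15.45 pos [0.5296 0.0735 0.1107] yaw 89.0 f [-2.9 -1.6  0.7] op 0.0115
tool shift [-0.0015  0.0007 -0.0045] world [-0.0016 -0.0045 -0.0007]
turn deg (tool) [-0.43  0.3   0.  ] shift after turn [-0.0015  0.0007 -0.0045]
```

Emit:
carry_out(
  motion=[0,0,-0.004,0,0,0,-1,0,0,-0.004,0,0,0,-1,0,0,-0.003,0,0,0,-1,0,0,-0.002,0,0,0,-1,0,0,0,0,0,0,-1],
)

```text
t: 15.95
tool_pos: [0.5294, 0.069, 0.1107]
orientation: [-1.549, 0.01, -0.012]
force: [-2.1, -4.7, 0.7]
opening: 0.0112
```

Emit:
carry_out(
  motion=[0,0,0,0,0,0,-0.5,0,0,0,0,0,0,-0.4,0,0,0,0,0,0,-0.3,0,0,0,0,0,0,-0.3,0,0,0,0,0,0,-0.3],
)

```text
t: 16.45
tool_pos: [0.5306, 0.069, 0.1112]
orientation: [-1.548, 0.008, -0.014]
force: [1.1, -0.1, 0.4]
opening: 0.0324
```

```bash
python3 -c "
from h import *
plan(.528,.069,.21,88.7)
"
```

```text
t 16.45 pos [0.5306 0.069  0.1112] yaw 89.22 f [ 1.1 -0.1  0.4] op 0.0324
tool shift [-0.0022 -0.0988  0.0022] world [-0.0026  0.      0.0988]
turn deg (tool) [-1.3   0.52  0.2 ] shift after turn [-0.0026 -0.0988 -0.0001]
```

Emit:
carry_out(
  motion=[0,-0.01,0,0,0,0,-0.3,0,-0.025,0,0,0,0,-0.3,0,-0.03,0,-1,0.5,0,-0.3,0,-0.03,0,0,0,0,-0.1,0,-0.02,0,0,0,0,0.2],
)

```text
t: 16.95
tool_pos: [0.5275, 0.067, 0.2285]
orientation: [-1.566, 0.021, -0.015]
force: [1.4, 0.4, 0.0]
opening: 0.0441
```

```bash
python3 -c "
from h import *
im=shot('top','top3');m=imaging.camera_model('top')
for p in caps(im,m): print(p.round(4))
plan(.675,-.15,.24,90)
"
```

```text
[ 0.6744 -0.1502  0.048 ]
[0.4746 0.0824 0.048 ]
[ 0.4516 -0.1443  0.048 ]
t 17.0 pos [0.529  0.067  0.2322] yaw 88.66 f [ 0.5 -0.6  2.6] op 0.0481
tool shift [ 0.151  -0.0086 -0.2135] world [ 0.146  -0.217   0.0078]
turn deg (tool) [-0.25 -1.34  0.06] shift after turn [ 0.146  -0.0078 -0.217 ]
```

View pics/top3.png

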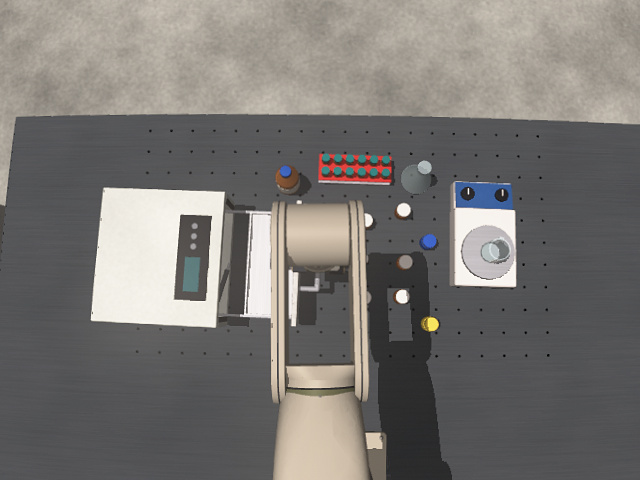

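Emit:
carry_out(
  motion=[0.02,0,-0.03,0,-1.3,0,0.4,0.021,0,-0.031,0,0,0,0.4,0.021,0,-0.031,0,0,0,0.4,0.021,0,-0.031,0,0,0,0.4,0.021,0,-0.031,0,0,0,0.4],
)

```text
t: 17.5
tool_pos: [0.6365, -0.0879, 0.2382]
orientation: [-1.565, -0.014, -0.002]
force: [0.4, -0.1, 0.2]
opening: 0.0651
```

Emit:
carry_out(
  motion=[0.02,0,-0.03,0,0,0,0.4,0.01,0,-0.015,0,0,0,0.4,0,0,0,0,0,0,0.4,0,0,0,0,0,0,0.4,0,0,0,0,0,0,0.4],
)

```text
t: 18.0
tool_pos: [0.6683, -0.1386, 0.2374]
orientation: [-1.566, -0.01, -0.005]
force: [0.2, 0.3, 0.1]
opening: 0.0654
```

```bash
python3 -c "
from h import *
plan(.675,-.15,.2,90)
mw=imaging.camera_model('wrist');im=shot('wrist','w4')
print(proj(mw,(.675,-.15,.048)),proj(mw,(.675,-.15,.0)))
for n in ['jar1','flask']:
  for d in models.outline_of('wrist',n)[:4]:
    ys,xs=np.nonzero(d['pixels']);print(n,d['confidence'],d['pixel'],xs.min(),xs.max(),ys.min(),ys.max(),atz(mw,d['pixel'],.03))
"
```

```text
t 18.0 pos [ 0.6683 -0.1386  0.2374] yaw 90.17 f [0.2 0.3 0.1] op 0.0654
tool shift [ 0.0063  0.0374 -0.0116] world [ 0.0067 -0.0114 -0.0374]
turn deg (tool) [-0.3   0.17  0.53] shift after turn [ 0.0067  0.0374 -0.0114]
[300.30976123 227.48238541] [301.73285902 215.81428533]
jar1 0.97 [224.9, 137.5] 201 251 115 158 [ 0.59678428 -0.21733997  0.03      ]
jar1 0.94 [294.8, 71.6] 274 318 45 96 [ 0.54176383 -0.15443245  0.03      ]
jar1 0.85 [426.2, 79.3] 399 453 57 105 [ 0.54674426 -0.04079295  0.03      ]
jar1 0.65 [405.5, 187.8] 382 430 171 215 [ 0.64148885 -0.05308382  0.03      ]
flask 0.93 [265.4, 310.4] 230 302 265 368 [ 0.76640739 -0.18671798  0.03      ]
```

View pics/w4.png

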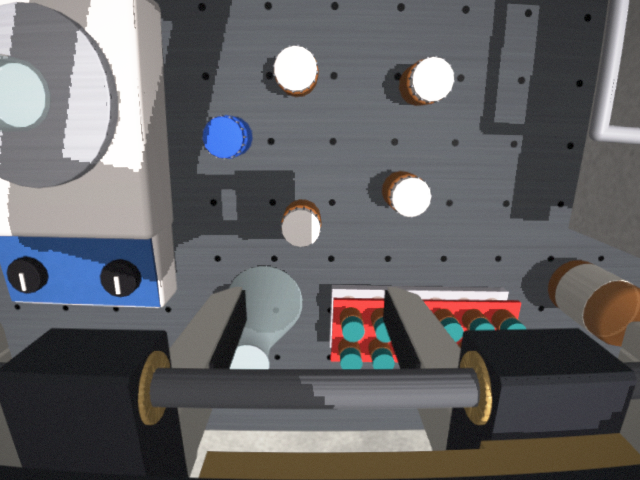

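Emit:
carry_out(
  motion=[0.007,0.02,-0.012,-0.3,0,0.5,0.4,0,0.03,0,0,0,0,0.4,0,0.035,0,0,0,0,0.4,0,0.035,0,0,0,0,0.4,0,0.02,0,0,0,0,0.4],
)

```text
t: 18.65
tool_pos: [0.6801, -0.1472, 0.1024]
orientation: [-1.575, -0.018, -0.004]
force: [0.0, -0.0, 1.0]
opening: 0.0652
```

```bash
python3 -c "
from h import *
plan(.675,-.15,.027,90)
"
```

```text
t 18.65 pos [ 0.6801 -0.1472  0.1024] yaw 90.52 f [ 0. -0.  1.] op 0.0652
tool shift [-0.0062  0.0754 -0.0025] world [-0.0051 -0.0028 -0.0754]
turn deg (tool) [0.23 0.52 0.81] shift after turn [-0.0051  0.0754 -0.0028]
```

Emit:
carry_out(
  motion=[-0.006,0.02,-0.003,0.2,0.5,0.8,0.4,0,0.025,0,0,0,0,0.4,0,0.02,0,0,0,0,0.4,0,0.008,0,0,0,0,0.4,0,0,0,0,0,0,0.4],
)

```text
t: 19.15
tool_pos: [0.6705, -0.1476, 0.0234]
orientation: [-1.569, 0.004, 0.007]
force: [-0.3, -0.6, 0.9]
opening: 0.0651
```

```bash
python3 -c "
from h import *
plan(.675,-.15,.027,90)
"
```

```text
t 19.15 pos [ 0.6705 -0.1476  0.0234] yaw 90.09 f [-0.3 -0.6  0.9] op 0.0651
tool shift [ 0.0044 -0.0036 -0.0024] world [ 0.0045 -0.0024  0.0036]
turn deg (tool) [-0.08  0.09 -0.4 ] shift after turn [ 0.0045 -0.0036 -0.0024]
```

Emit:
carry_out(
  motion=[0.005,-0.004,-0.003,0,0,-0.4,0.4,0,0,0,0,0,0,0,0,0,0,0,0,0,-1,0,0,0,0,0,0,-1,0,0,0,0,0,0,-1],
  squeeze=24,
)

```text
t: 19.65
tool_pos: [0.6794, -0.1518, 0.0338]
orientation: [-1.572, -0.007, -0.005]
force: [-0.7, -0.1, 0.0]
opening: 0.0376
```

Emit:
carry_out(
  motion=[0,0,0,0,0,0,-1,0,0,0,0,0,0,-1,0,0,0,0,0,0,-1,0,0,0,0,0,0,-1,0,0,0,0,0,0,-1],
)

```text
t: 20.15
tool_pos: [0.6793, -0.1518, 0.0339]
orientation: [-1.572, -0.008, -0.005]
force: [-0.7, 0.0, -1.3]
opening: 0.0373
```

Emit:
carry_out(
  motion=[0,-0.015,0,0,0,0,-1,0,-0.03,0,0,0,0,-1,0,-0.04,0,0,0,0,-1,0,-0.04,0,0,0,0,-1,0,-0.04,0,0,0,0,-1],
)

```text
t: 20.65
tool_pos: [0.6729, -0.1501, 0.1979]
orientation: [-1.567, 0.004, 0.007]
force: [1.4, -0.2, -0.5]
opening: 0.0372
```

Emit:
carry_out(
  motion=[-0.01,-0.02,0.02,0,8.5,0,-1,0,0,0,0,8.5,0,-1,0,0,0,0,8.5,0,-1,0,0,0,0,8.5,0,-1,0,0,0,0,8.5,0,-1],
)

```text
t: 21.15
tool_pos: [0.6676, -0.1308, 0.2392]
orientation: [-1.486, 0.576, -0.6]
force: [0.4, 0.1, 0.1]
opening: 0.0375
```

Emit:
carry_out(
  motion=[0,0,0,0,8.5,0,-1,0,0,0,0,8.5,0,-1,0,0,0,0,8.5,0,-1,0,0,0,0,8.5,0,-1,0,0,0,0,8.5,0,-1],
)

```text
t: 21.65
tool_pos: [0.6679, -0.1307, 0.2471]
orientation: [-1.229, 1.141, -1.172]
force: [0.1, 0.4, -0.7]
opening: 0.038
```

```bash
python3 -c "
from h import *
plan(.601,.208,.22,0)
im=shot('top','top4');m=imaging.camera_model('top')
cv2.imwrite('pics/top4z.png',cv2.resize(im[180:340,210:330],None,fx=5,fy=3.75*5/3.75,interpolation=cv2.INTER_CUBIC)[:600*5//5+200])
for nm,p in dict(c=(.5305,.1845),bl=(.4045,.243),br=(.6565,.243),fl=(.4045,.126),fr=(.6565,.126)).items(): print(nm,proj(m,(*p,.056)))
"
```

```text
t 21.65 pos [ 0.6679 -0.1307  0.2471] yaw 3.92 f [ 0.1  0.4 -0.7] op 0.038
tool shift [-0.3426  0.0244 -0.0441] world [-0.0669  0.3387 -0.0271]
turn deg (tool) [-1.2   3.92  0.27] shift after turn [-0.3387  0.0271 -0.0669]
c [271.62020439 263.21835024]
bl [246.97443614 313.3182411 ]
br [250.05805039 213.67712711]
fl [293.91030847 314.05148506]
fr [295.83097142 214.20939512]
```

View pics/top4z.png

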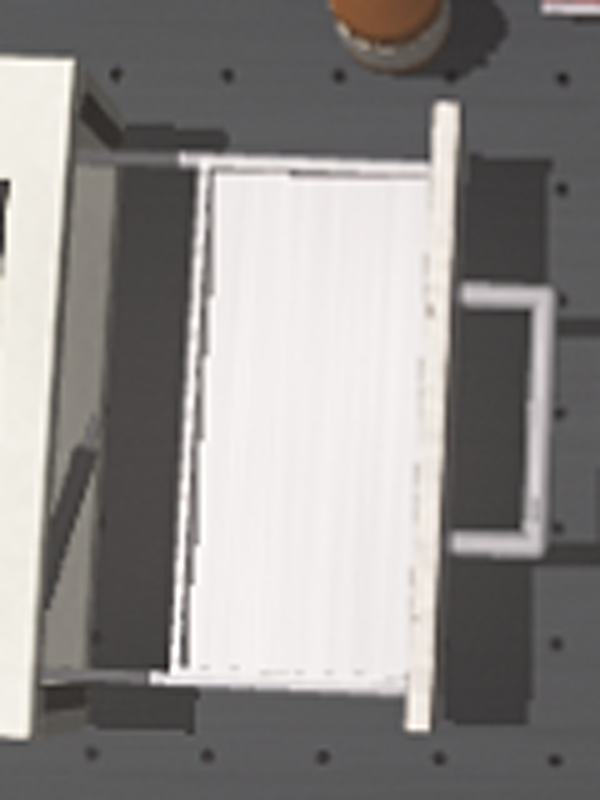

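Emit:
carry_out(
  motion=[-0.025,0,-0.005,-1.2,3.9,0.3,-1,-0.04,0,-0.008,0,0,0,-1,-0.04,0,-0.008,0,0,0,-1,-0.04,0,-0.008,0,0,0,-1,-0.04,0,-0.008,0,0,0,-1],
)

```text
t: 22.2
tool_pos: [0.6302, 0.0533, 0.252]
orientation: [-1.204, 1.21, -1.218]
force: [0.5, 0.8, -0.9]
opening: 0.0375
```

Emit:
carry_out(
  motion=[-0.04,0,-0.008,0,0,0,-1,-0.04,0,-0.008,0,0,0,-1,-0.025,0,-0.005,0,0,0,-1,-0.01,0,0,0,0,0,-1,0,0,0,0,0,0,-1],
)

```text
t: 22.7
tool_pos: [0.6069, 0.1781, 0.2573]
orientation: [-1.209, 1.192, -1.203]
force: [0.5, -0.3, -0.4]
opening: 0.0373
```

```bash
python3 -c "
from h import *
plan(.601,.2065,.12,0)
"
```

```text
t 22.7 pos [0.6069 0.1781 0.2573] yaw 0.82 f [ 0.5 -0.3 -0.4] op 0.0373
tool shift [-0.0285  0.1373 -0.0068] world [-0.0059  0.0284 -0.1373]
turn deg (tool) [-0.53  0.82 -0.02] shift after turn [-0.0284  0.1373 -0.0059]
```

Emit:
carry_out(
  motion=[-0.018,0,-0.005,-0.5,0.8,0,-1,-0.01,0.01,-0.001,0,0,0,-1,0,0.03,0,0,0,0,-1,0,0.03,0,0,0,0,-1,0,0.025,0,0,0,0,-1],
)

```text
t: 23.2
tool_pos: [0.6068, 0.2012, 0.1649]
orientation: [-1.2, 1.199, -1.214]
force: [-0.7, 0.2, -1.1]
opening: 0.0372
```

```bash
python3 -c "
from h import *
plan(.601,.2065,.092,0)
"
```

```text
t 23.2 pos [0.6068 0.2012 0.1649] yaw 0.1 f [-0.7  0.2 -1.1] op 0.0372
tool shift [-0.0053  0.0729 -0.0068] world [-0.0058  0.0053 -0.0729]
turn deg (tool) [-0.73  0.1  -0.01] shift after turn [-0.0053  0.0729 -0.0058]
```

Emit:
carry_out(
  motion=[-0.006,0.015,-0.006,-0.7,0,0,-1,0,0.02,0,0,0,0,-1,0,0.015,0,0,0,0,-1,0,0.01,0,0,0,0,-1,0,0.002,0,0,0,0,-1],
)

```text
t: 23.7
tool_pos: [0.5984, 0.2029, 0.0941]
orientation: [-1.218, 1.214, -1.207]
force: [-0.5, -0.5, -0.3]
opening: 0.0378
```

```bash
python3 -c "
from h import *
plan(.601,.2065,.091,0)
"
```

```text
t 23.7 pos [0.5984 0.2029 0.0941] yaw 0.02 f [-0.5 -0.5 -0.3] op 0.0378
tool shift [-0.0036  0.003   0.0026] world [ 0.0026  0.0036 -0.0031]
turn deg (tool) [0.5  0.02 0.17] shift after turn [-0.0036  0.0031  0.0026]
```

Emit:
carry_out(
  motion=[-0.004,0.003,0.003,0.5,0,0,-1,0,0,0,0,0,0,-1,0,0,0,0,0,0,-1,0,0.001,0,0,0,0,-1,0,0,0,0,0,0,-1],
)

```text
t: 24.2
tool_pos: [0.604, 0.2079, 0.0934]
orientation: [-1.206, 1.204, -1.213]
force: [-0.3, -0.3, 0.2]
opening: 0.0378
```

```bash
python3 -c "
from h import *
plan(.601,.2065,.0905,0)
"
```

```text
t 24.2 pos [0.604  0.2079 0.0934] yaw 0.04 f [-0.3 -0.3  0.2] op 0.0378
tool shift [ 0.0014  0.0029 -0.003 ] world [-0.003  -0.0014 -0.0029]
turn deg (tool) [-0.35  0.04  0.09] shift after turn [ 0.0014  0.0029 -0.003 ]
```

Emit:
carry_out(
  motion=[0.001,0.003,-0.003,-0.3,0,0,-1,0,0.002,0,0,0,0,-1,0,0.001,0,0,0,0,-1,0,0.001,0,0,0,0,-1,0,0,0,0,0,0,-1],
)

```text
t: 24.7
tool_pos: [0.6013, 0.2071, 0.0899]
orientation: [-1.209, 1.207, -1.21]
force: [-0.7, -0.9, -0.3]
opening: 0.0375
```

```bash
python3 -c "
from h import *
plan(.601,.2065,.0905,0)
"
```

```text
t 24.7 pos [0.6013 0.2071 0.0899] yaw 0.05 f [-0.7 -0.9 -0.3] op 0.0375
tool shift [ 0.0006 -0.0006 -0.0003] world [-0.0003 -0.0006  0.0006]
turn deg (tool) [-0.12  0.05  0.05] shift after turn [ 0.0006 -0.0006 -0.0003]
```

Jar is at the tray floor. I'll open partway and rise.

Emit:
carry_out(
  motion=[0,0,0,0,0,0,0,0,0,0,0,0,0,0.1,0,0,0,0,0,0,0.15,0,0,0,0,0,0,0.15,0,0,0,0,0,0,0.15],
)

```text
t: 25.2
tool_pos: [0.6012, 0.2069, 0.0892]
orientation: [-1.209, 1.207, -1.21]
force: [0.5, -0.7, 0.1]
opening: 0.0532
```

Emit:
carry_out(
  motion=[0,-0.015,0,0,0,0,0.15,0,-0.025,0,0,0,0,0.15,0,-0.03,0,0,0,0,0.15,0,-0.03,0,0,0,0,0.15,0.02,-0.02,0,0,0,0,0.15],
)

```text
t: 25.7
tool_pos: [0.5982, 0.188, 0.2125]
orientation: [-1.216, 1.21, -1.206]
force: [0.5, -0.8, -0.3]
opening: 0.0536
```

```bash
python3 -c "
from h import *
im=shot('top','top5');m=imaging.camera_model('top')
for p in caps(im,m): print(p.round(4))
plan(.646,-.052,.22,0)
"
```

```text
[ 0.651  -0.0572  0.048 ]
[ 0.5396 -0.1537  0.048 ]
[ 0.4519 -0.1454  0.048 ]
[ 0.4487 -0.0471  0.048 ]
t 25.75 pos [0.6002 0.1844 0.2166] yaw 0.05 f [ 2.7 -1.8  2.9] op 0.0537
tool shift [ 0.2364 -0.0026  0.0456] world [ 0.0458 -0.2364  0.0034]
turn deg (tool) [0.02 0.05 0.19] shift after turn [ 0.2364 -0.0034  0.0458]
```

View pics/top5.png

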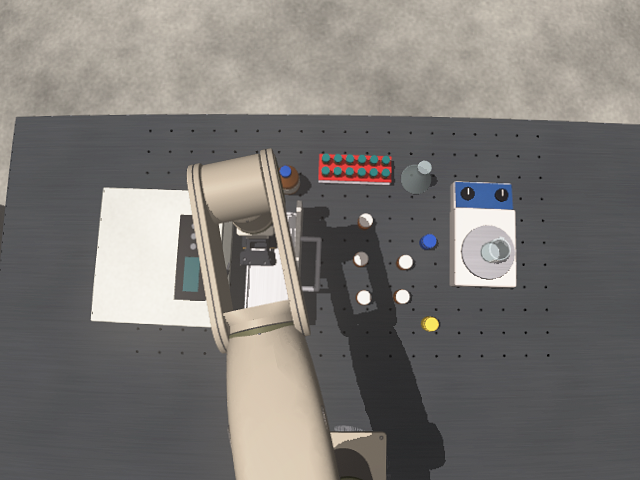

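Emit:
carry_out(
  motion=[0.03,0,0.006,0,0,0,0.3,0.042,0,0.008,0,0,0,0.3,0.042,0,0.008,0,0,0,0.3,0.042,0,0.008,0,0,0,0.3,0.04,0,0.008,0,0,0,0.3],
)

```text
t: 26.25
tool_pos: [0.6413, -0.0124, 0.2265]
orientation: [-1.206, 1.195, -1.209]
force: [0.3, 0.1, 0.3]
opening: 0.0604
```

Emit:
carry_out(
  motion=[0.02,0,0.004,0,0,0,0.3,0.01,0,0.002,0,0,0,0.3,0,0,0,0,0,0,0.3,0,0,0,0,0,0,0.3,0,0,0,0,0,0,0.3],
)

```text
t: 26.75
tool_pos: [0.6482, -0.0474, 0.2294]
orientation: [-1.202, 1.197, -1.215]
force: [-1.0, 0.6, 0.5]
opening: 0.0602
```

```bash
cat >> h.py <<'E'
def wj(name,x,y,tz,yaw=0,tx=None,ty=None):
    "look with wrist camera for the jar near x,y; plan to it"
    mw=imaging.camera_model('wrist');im=shot('wrist',name)
    print('pred cap',proj(mw,(x,y,.048)).round(1))
    hsv=cv2.cvtColor(im,cv2.COLOR_BGR2HSV)
    c0=proj(mw,(x,y,.048))
    w=((hsv[...,2]>110)&(hsv[...,1]<60)).astype(np.uint8)
    n,l,st,c=cv2.connectedComponentsWithStats(w)
    for i in range(1,n):
        if 300<st[i,4]<4000 and np.hypot(*(c[i]-c0))<80: print('cap comp',st[i],c[i].round(1),atz(mw,c[i],.048).round(4), 'bbox c',atz(mw,(st[i,0]+st[i,2]/2-.5,st[i,1]+st[i,3]/2-.5),.048).round(4))
    for d in models.outline_of('wrist','jar1')[:8]:
        ys,xs=np.nonzero(d['pixels']);
        if np.hypot(*(np.array(d['pixel'])-c0))<90: print('net',round(d['confidence'],2),np.round(d['pixel']),xs.min(),xs.max(),ys.min(),ys.max(),atz(mw,d['pixel'],.03).round(4))
    plan(x,y,tz,yaw)
E
python3 -c "
from h import *
wj('w5',.646,-.052,.13)
"
```

```text
pred cap [308.2 230.1]
net 0.62 [312. 221.] 290 330 200 247 [ 0.649  -0.0479  0.03  ]
t 26.85 pos [ 0.6482 -0.0472  0.2293] yaw 0.18 f [ 0.5  0.8 -0.5] op 0.0603
tool shift [ 0.0046  0.0993 -0.0036] world [-0.0022 -0.0048 -0.0993]
turn deg (tool) [-0.77  0.18  0.09] shift after turn [ 0.0048  0.0993 -0.0022]
```

View pics/w5.png

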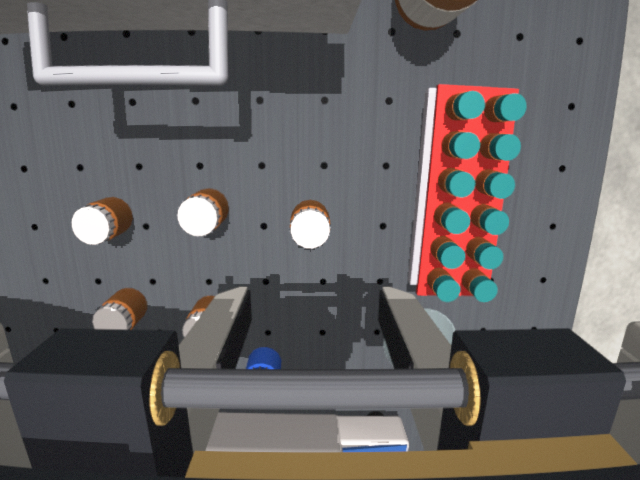

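Emit:
carry_out(
  motion=[0.003,0.02,0,-0.8,0.2,0,0.3,0,0.035,0,0,0,0,0.3,0,0.04,0,0,0,0,0.3,0,0.035,0,0,0,0,0.3,0,0.02,0,0,0,0,0.3],
)

```text
t: 27.35
tool_pos: [0.6503, -0.0474, 0.0742]
orientation: [-1.21, 1.203, -1.21]
force: [-1.0, -0.7, 0.5]
opening: 0.0608
```

```bash
python3 -c "
from h import *
plan(.6475,-.0505,.027,0)
"
```

```text
t 27.35 pos [ 0.6503 -0.0474  0.0742] yaw 0.22 f [-1.  -0.7  0.5] op 0.0608
tool shift [ 0.0029  0.0472 -0.0029] world [-0.0028 -0.0031 -0.0472]
turn deg (tool) [-0.2   0.22  0.15] shift after turn [ 0.0031  0.0472 -0.0028]
```

Emit:
carry_out(
  motion=[0.003,0.015,-0.003,-0.2,0.2,0,0.3,0,0.018,0,0,0,0,0.3,0,0.01,0,0,0,0,0.3,0,0,0,0,0,0,0.3,0,0,0,0,0,0,0.3],
)

```text
t: 27.85
tool_pos: [0.641, -0.0489, 0.0201]
orientation: [-1.221, 1.218, -1.202]
force: [0.0, -0.2, 0.5]
opening: 0.0607
```

```bash
python3 -c "
from h import *
plan(.6475,-.0505,.027,0)
"
```

```text
t 27.85 pos [ 0.641  -0.0489  0.0201] yaw 0.1 f [ 0.  -0.2  0.5] op 0.0607
tool shift [ 0.0016 -0.0069  0.0064] world [ 0.0065 -0.0016  0.0069]
turn deg (tool) [0.79 0.1  0.05] shift after turn [ 0.0016 -0.0069  0.0065]
```

Emit:
carry_out(
  motion=[0.001,-0.004,0.005,0.6,0,0,0.3,0,0,0,0,0,0,0.3,0,0,0,0,0,0,0.3,0,0,0,0,0,0,0.3,0,0,0,0,0,0,0.3],
)

```text
t: 28.35
tool_pos: [0.6502, -0.0506, 0.0297]
orientation: [-1.207, 1.203, -1.212]
force: [-0.1, -0.0, 0.2]
opening: 0.0607
```

```bash
python3 -c "
from h import *
plan(.6475,-.0505,.027,0)
"
```

```text
t 28.35 pos [ 0.6502 -0.0506  0.0297] yaw 0.09 f [-0.1 -0.   0.2] op 0.0607
tool shift [-0.0001  0.0027 -0.0027] world [-0.0027  0.0001 -0.0027]
turn deg (tool) [-0.32  0.09  0.12] shift after turn [-0.0001  0.0027 -0.0027]
```

Emit:
carry_out(
  motion=[0,0,-0.002,0,0,0,-1,0,0,0,0,0,0,-1,0,0,0,0,0,0,-1,0,0,0,0,0,0,-1,0,0,0,0,0,0,-1],
)

```text
t: 28.85
tool_pos: [0.648, -0.0506, 0.03]
orientation: [-1.207, 1.203, -1.212]
force: [1.0, 0.5, 1.2]
opening: 0.0373
```

Emit:
carry_out(
  motion=[0,0,0,0,0,0,-1,0,0,0,0,0,0,-1,0,-0.02,0,0,0,0,-1,0,-0.03,0,0,0,0,-1,0,-0.03,0,0,0,0,-1],
)

```text
t: 29.35
tool_pos: [0.6426, -0.0497, 0.1045]
orientation: [-1.215, 1.213, -1.205]
force: [0.6, 0.3, 0.5]
opening: 0.0378
```

```bash
python3 -c "
from h import *
plan(.600,.1535,.22,0)
"
```

```text
t 29.35 pos [ 0.6426 -0.0497  0.1045] yaw 0.09 f [0.6 0.3 0.5] op 0.0378
tool shift [-0.2032 -0.1153 -0.0431] world [-0.0426  0.2032  0.1155]
turn deg (tool) [0.41 0.09 0.01] shift after turn [-0.2032 -0.1155 -0.0426]
```

Emit:
carry_out(
  motion=[0,-0.035,0,0.4,0,0,-1,0,-0.035,0,0,0,0,-1,-0.02,-0.025,-0.005,0,0,0,-1,-0.035,-0.01,-0.007,0,0,0,-1,-0.04,0,-0.008,0,0,0,-1],
)

```text
t: 29.85
tool_pos: [0.6247, 0.0424, 0.2184]
orientation: [-1.202, 1.207, -1.218]
force: [0.4, 0.8, -0.0]
opening: 0.0374
```

Emit:
carry_out(
  motion=[-0.04,0,-0.008,0,0,0,-1,-0.035,0,-0.007,0,0,0,-1,-0.02,0,-0.004,0,0,0,-1,-0.01,0,0,0,0,0,-1,0,0,0,0,0,0,-1],
)

```text
t: 30.35
tool_pos: [0.6045, 0.156, 0.2194]
orientation: [-1.202, 1.203, -1.215]
force: [-0.3, -0.2, -0.4]
opening: 0.0379
```

```bash
python3 -c "
from h import *
plan(.600,.154,.0865,0)
im=shot('wrist','w6')
"
```

```text
t 30.35 pos [0.6045 0.156  0.2194] yaw -0.08 f [-0.3 -0.2 -0.4] op 0.0379
tool shift [ 0.002   0.1328 -0.0057] world [-0.0045 -0.002  -0.1329]
turn deg (tool) [-0.53 -0.08  0.01] shift after turn [ 0.002   0.1329 -0.0045]
```

View pics/w6.png

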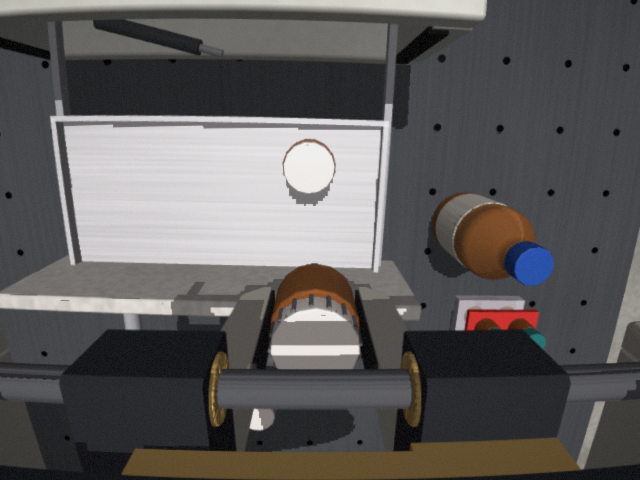

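Emit:
carry_out(
  motion=[0.001,0.02,-0.003,-0.5,0,0,-1,0,0.03,0,0,0,0,-1,0,0.03,0,0,0,0,-1,0,0.02,0,0,0,0,-1,0,0.01,0,0,0,0,-1],
)

```text
t: 30.9
tool_pos: [0.6028, 0.1467, 0.1019]
orientation: [-1.206, 1.215, -1.218]
force: [-0.1, 0.0, -0.7]
opening: 0.0375
```

```bash
python3 -c "
from h import *
plan(.600,.154,.0865,0)
"
```

```text
t 30.9 pos [0.6028 0.1467 0.1019] yaw -0.52 f [-0.1  0.  -0.7] op 0.0375
tool shift [-0.0074  0.0154 -0.0028] world [-0.0028  0.0073 -0.0154]
turn deg (tool) [ 0.   -0.52  0.12] shift after turn [-0.0073  0.0154 -0.0028]
```

Emit:
carry_out(
  motion=[-0.007,0.003,-0.002,0,-0.5,0,-1,0,0.003,0,0,0,0,-1,0,0.003,0,0,0,0,-1,0,0.001,0,0,0,0,-1,0,0,0,0,0,0,-1],
)

```text
t: 31.4
tool_pos: [0.6005, 0.1518, 0.09]
orientation: [-1.212, 1.211, -1.212]
force: [-0.1, -0.0, -0.3]
opening: 0.0374
```

```bash
python3 -c "
from h import *
plan(.600,.154,.0865,0)
"
```

```text
t 31.4 pos [0.6005 0.1518 0.09  ] yaw -0.14 f [-0.1 -0.  -0.3] op 0.0374
tool shift [-0.0022  0.0035 -0.0005] world [-0.0005  0.0022 -0.0035]
turn deg (tool) [ 0.12 -0.14  0.16] shift after turn [-0.0022  0.0035 -0.0005]
```

Emit:
carry_out(
  motion=[-0.003,0.003,0,0,0,0,-1,0,0.002,0,0,0,0,-1,0,0.001,0,0,0,0,-1,0,0,0,0,0,0,-1,0,0,0,0,0,0,-1],
)

```text
t: 31.9
tool_pos: [0.6021, 0.1556, 0.0861]
orientation: [-1.208, 1.208, -1.213]
force: [-0.5, -0.6, -0.3]
opening: 0.0377
```

Emit:
carry_out(
  motion=[0,0,0,0,0,0,0,0,0,0,0,0,0,0.1,0,0,0,0,0,0,0.15,0,0,0,0,0,0,0.15,0,0,0,0,0,0,0.15],
)

```text
t: 32.4
tool_pos: [0.6022, 0.1556, 0.0862]
orientation: [-1.208, 1.208, -1.213]
force: [1.0, 0.5, -0.8]
opening: 0.0532
```

Emit:
carry_out(
  motion=[0,-0.015,0,0,0,0,0.15,0,-0.025,0,0,0,0,0.15,0,-0.03,0,0,0,0,0.15,0,-0.03,0,0,0,0,0.15,0.01,-0.02,0,0,0,0,0.15],
)

```text
t: 32.9
tool_pos: [0.5993, 0.1461, 0.2099]
orientation: [-1.214, 1.212, -1.21]
force: [-0.2, 1.1, 0.0]
opening: 0.0534
```

```bash
python3 -c "
from h import *
im=shot('top','top6');m=imaging.camera_model('top')
for p in caps(im,m): print(p.round(4))
plan(.547,-.0395,.22,0)
"
```

```text
[ 0.5397 -0.1538  0.048 ]
[ 0.5404 -0.0404  0.048 ]
[ 0.453  -0.1505  0.048 ]
[ 0.4487 -0.0477  0.048 ]
t 32.95 pos [0.6011 0.1444 0.214 ] yaw -0.11 f [ 1.3 -0.3  3. ] op 0.0538
tool shift [ 0.184  -0.0055 -0.0538] world [-0.0541 -0.1839  0.006 ]
turn deg (tool) [-0.04 -0.11  0.18] shift after turn [ 0.1839 -0.006  -0.0541]
```

View pics/top6.png

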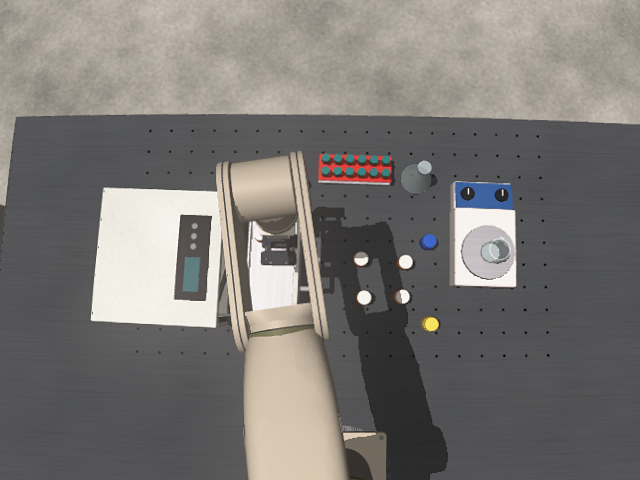

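Emit:
carry_out(
  motion=[0.03,0,-0.008,0,0,0,0.2,0.042,0,-0.012,0,0,0,0.3,0.042,0,-0.012,0,0,0,0.3,0.035,0,-0.011,0,0,0,0.3,0.02,0,-0.006,0,0,0,0.3],
)

```text
t: 33.45
tool_pos: [0.5529, -0.0268, 0.2215]
orientation: [-1.204, 1.197, -1.214]
force: [0.5, 0.2, 0.4]
opening: 0.0605
```

Emit:
carry_out(
  motion=[0.01,0,-0.003,0,0,0,0.3,0,0.005,0,0,0,0,0.3,0,0.005,0,0,0,0,0.3,0,0,0,0,0,0,0.3,0,0,0,0,0,0,0.3],
)

```text
t: 33.95
tool_pos: [0.5502, -0.0372, 0.2121]
orientation: [-1.201, 1.198, -1.216]
force: [0.1, 0.6, 0.0]
opening: 0.0605
```

```bash
python3 -c "
from h import *
wj('w7',.547,-.0395,.027)
"
```

```text
pred cap [307.  232.5]
net 0.82 [309. 225.] 288 330 201 252 [ 0.5487 -0.0372  0.03  ]
t 34.05 pos [ 0.5502 -0.0373  0.2121] yaw 0.06 f [-0.2  0.4  0. ] op 0.0606
tool shift [ 0.0018  0.185  -0.0056] world [-0.0032 -0.0022 -0.1851]
turn deg (tool) [-0.75  0.06  0.12] shift after turn [ 0.0022  0.1851 -0.0032]
```

View pics/w7.png

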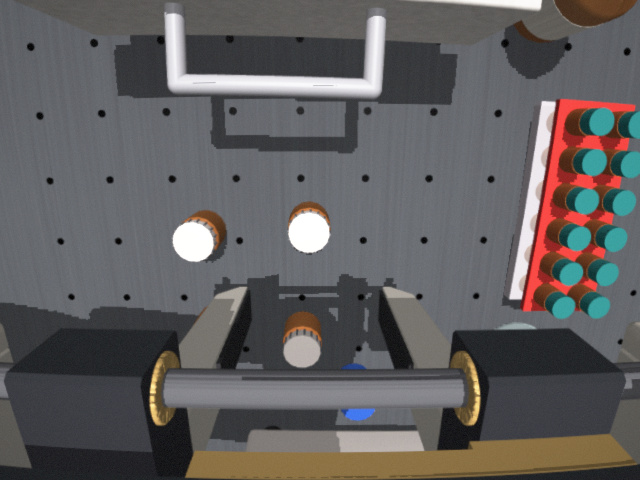

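Emit:
carry_out(
  motion=[0.001,0.02,0,-0.7,0,0,0.3,0,0.035,0,0,0,0,0.3,0,0.035,0,0,0,0,0.3,0,0.03,0,0,0,0,0.3,0,0.015,0,0,0,0,0.3],
)

```text
t: 34.55
tool_pos: [0.5526, -0.0372, 0.0711]
orientation: [-1.21, 1.202, -1.21]
force: [-0.7, -0.6, -0.4]
opening: 0.0602
```

```bash
python3 -c "
from h import *
plan(.549,-.0385,.027,0)
"
```

```text
t 34.55 pos [ 0.5526 -0.0372  0.0711] yaw 0.22 f [-0.7 -0.6 -0.4] op 0.0602
tool shift [ 0.0012  0.0441 -0.0038] world [-0.0036 -0.0013 -0.0441]
turn deg (tool) [-0.23  0.22  0.17] shift after turn [ 0.0013  0.0441 -0.0036]
```

Emit:
carry_out(
  motion=[0.001,0.013,0,-0.2,0.2,0,0.3,0,0.013,0,0,0,0,0.3,0,0.008,0,0,0,0,0.3,0,0.003,0,0,0,0,0.3,0,0,0,0,0,0,0.3],
)

```text
t: 35.05
tool_pos: [0.5493, -0.0374, 0.0259]
orientation: [-1.217, 1.213, -1.206]
force: [-0.2, 0.3, 0.8]
opening: 0.0604
```

```bash
python3 -c "
from h import *
plan(.549,-.0385,.027,0)
"
```

```text
t 35.05 pos [ 0.5493 -0.0374  0.0259] yaw 0.05 f [-0.2  0.3  0.8] op 0.0604
tool shift [ 0.0011 -0.0011 -0.0003] world [-0.0003 -0.0011  0.0011]
turn deg (tool) [0.45 0.05 0.1 ] shift after turn [ 0.0011 -0.0011 -0.0003]
```

Emit:
carry_out(
  motion=[0.001,-0.001,0,0.4,0,0,0.3,0,0,0,0,0,0,-1,0,0,0,0,0,0,-1,0,0,0,0,0,0,-1,0,0,0,0,0,0,-1],
)

```text
t: 35.55
tool_pos: [0.5521, -0.039, 0.0306]
orientation: [-1.207, 1.203, -1.214]
force: [0.1, 0.4, -0.3]
opening: 0.0373
```

Emit:
carry_out(
  motion=[0,0,0,0,0,0,-1,0,0,0,0,0,0,-1,0,0,0,0,0,0,-1,0,-0.02,0,0,0,0,-1,0,-0.03,0,0,0,0,-1],
)

```text
t: 36.05
tool_pos: [0.5477, -0.0382, 0.0766]
orientation: [-1.213, 1.211, -1.208]
force: [-0.9, -0.8, -0.2]
opening: 0.038
```

```bash
python3 -c "
from h import *
plan(.531,.212,.22,0)
"
```

```text
t 36.05 pos [ 0.5477 -0.0382  0.0766] yaw 0.05 f [-0.9 -0.8 -0.2] op 0.038
tool shift [-0.2501 -0.1437 -0.017 ] world [-0.0167  0.2502  0.1434]
turn deg (tool) [0.2  0.05 0.07] shift after turn [-0.2502 -0.1434 -0.0167]
```

Emit:
carry_out(
  motion=[0,-0.035,0,0,0,0,-1,0,-0.045,0,0,0,0,-1,-0.01,-0.035,0,0,0,0,-1,-0.035,-0.015,-0.003,0,0,0,-1,-0.042,0,-0.003,0,0,0,-1],
)

```text
t: 36.55
tool_pos: [0.5434, 0.0467, 0.2154]
orientation: [-1.207, 1.212, -1.216]
force: [0.6, 0.1, -0.4]
opening: 0.038
```

Emit:
carry_out(
  motion=[-0.042,0,-0.003,0,0,0,-1,-0.042,0,-0.003,0,0,0,-1,-0.04,0,-0.003,0,0,0,-1,-0.025,0,0,0,0,0,-1,-0.01,0,0,0,0,0,-1],
)

```text
t: 37.05
tool_pos: [0.5346, 0.2149, 0.2174]
orientation: [-1.204, 1.208, -1.216]
force: [0.1, -0.1, -0.6]
opening: 0.0377
```

```bash
python3 -c "
from h import *
plan(.531,.212,.0875,0)
"
```

```text
t 37.05 pos [0.5346 0.2149 0.2174] yaw -0.26 f [ 0.1 -0.1 -0.6] op 0.0377
tool shift [ 0.0029  0.1299 -0.0043] world [-0.0036 -0.0029 -0.1299]
turn deg (tool) [-0.3  -0.26  0.04] shift after turn [ 0.0029  0.1299 -0.0036]
```

Emit:
carry_out(
  motion=[0.001,0.02,-0.002,-0.3,-0.2,0,-1,0,0.03,0,0,0,0,-1,0,0.03,0,0,0,0,-1,0,0.02,0,0,0,0,-1,0,0.01,0,0,0,0,-1],
)

```text
t: 37.55
tool_pos: [0.535, 0.2136, 0.1065]
orientation: [-1.206, 1.204, -1.211]
force: [0.2, 0.9, -1.0]
opening: 0.0377
```

```bash
python3 -c "
from h import *
plan(.531,.212,.0875,0)
"
```

```text
t 37.55 pos [0.535  0.2136 0.1065] yaw 0.08 f [ 0.2  0.9 -1. ] op 0.0377
tool shift [ 0.0016  0.019  -0.0041] world [-0.004  -0.0016 -0.019 ]
turn deg (tool) [-0.29  0.08  0.02] shift after turn [ 0.0016  0.019  -0.004 ]
```

Emit:
carry_out(
  motion=[0.001,0.006,-0.002,-0.3,0,0,-1,0,0.005,0,0,0,0,-1,0,0.003,0,0,0,0,-1,0,0.001,0,0,0,0,-1,0,0,0,0,0,0,-1],
)

```text
t: 38.05
tool_pos: [0.5339, 0.211, 0.0917]
orientation: [-1.209, 1.209, -1.21]
force: [0.1, -0.8, -1.0]
opening: 0.0374
```

```bash
python3 -c "
from h import *
plan(.531,.212,.0875,0)
"
```

```text
t 38.05 pos [0.5339 0.211  0.0917] yaw -0.01 f [ 0.1 -0.8 -1. ] op 0.0374
tool shift [-0.001   0.0042 -0.0029] world [-0.0029  0.001  -0.0042]
turn deg (tool) [-0.01 -0.01  0.04] shift after turn [-0.001   0.0042 -0.0029]
```

Emit:
carry_out(
  motion=[-0.001,0.003,-0.003,0,0,0,-1,0,0.002,0,0,0,0,-1,0,0.001,0,0,0,0,-1,0,0,0,0,0,0,-1,0,0,0,0,0,0,-1],
)

```text
t: 38.55
tool_pos: [0.5318, 0.2128, 0.0871]
orientation: [-1.207, 1.207, -1.21]
force: [0.6, -0.7, -0.0]
opening: 0.0375
```

Emit:
carry_out(
  motion=[0,0,0,0,0,0,0,0,0,0,0,0,0,0.1,0,0,0,0,0,0,0.1,0,0,0,0,0,0,0.1,0,0,0,0,0,0,0.1],
)

```text
t: 39.05
tool_pos: [0.5322, 0.2129, 0.0876]
orientation: [-1.206, 1.206, -1.211]
force: [0.1, -0.2, -0.1]
opening: 0.0511
```

Emit:
carry_out(
  motion=[0,-0.015,0,0,0,0,0.1,0,-0.025,0,0,0,0,0.1,0,-0.03,0,0,0,0,0.1,0,-0.03,0,0,0,0,0.1,0.01,-0.02,0,0,0,0,0.1],
)

```text
t: 39.55
tool_pos: [0.5291, 0.2027, 0.2116]
orientation: [-1.212, 1.21, -1.208]
force: [1.0, -0.6, -0.1]
opening: 0.0512
```

```bash
python3 -c "
from h import *
im=shot('top','top7');m=imaging.camera_model('top')
for p in caps(im,m): print(p.round(4))
plan(.540,-.153,.22,0)
"
```

```text
[0.5921 0.0838 0.048 ]
[ 0.5396 -0.1537  0.048 ]
[ 0.4519 -0.1454  0.048 ]
[ 0.4472 -0.0473  0.048 ]
t 39.6 pos [0.5309 0.2014 0.2155] yaw 0.03 f [ 1.9 -0.8  3.9] op 0.0511
tool shift [ 0.3544 -0.0042  0.009 ] world [ 0.0091 -0.3544  0.0045]
turn deg (tool) [-0.15  0.03  0.05] shift after turn [ 0.3544 -0.0045  0.0091]
```

View pics/top7.png

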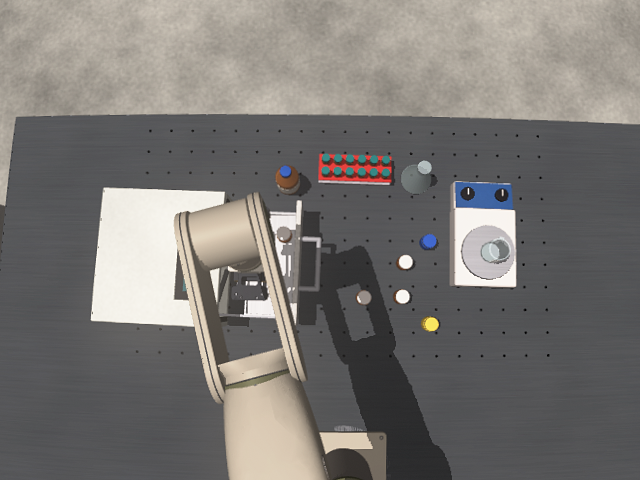

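Emit:
carry_out(
  motion=[0.03,0,0.001,0,0,0,0.2,0.042,0,0.001,0,0,0,0.3,0.042,0,0.001,0,0,0,0.3,0.042,0,0.001,0,0,0,0.3,0.042,0,0.001,0,0,0,0.3],
)

```text
t: 40.1
tool_pos: [0.5382, 0.0026, 0.223]
orientation: [-1.202, 1.194, -1.208]
force: [1.5, -0.4, -0.3]
opening: 0.06
```

Emit:
carry_out(
  motion=[0.042,0,0.001,0,0,0,0.3,0.042,0,0.001,0,0,0,0.3,0.035,0,0.001,0,0,0,0.3,0.02,0,0,0,0,0,0.3,0.008,0,0,0,0,0,0.3],
)

```text
t: 40.6
tool_pos: [0.5416, -0.1549, 0.2267]
orientation: [-1.198, 1.194, -1.215]
force: [0.3, 0.2, 0.1]
opening: 0.0607
```

```bash
python3 -c "
from h import *
wj('w8',.5415,-.1525,.027)
"
```

```text
pred cap [309.8 223.4]
net 0.91 [310. 220.] 290 330 195 242 [ 0.5417 -0.1539  0.03  ]
net 0.81 [363. 277.] 346 387 256 306 [ 0.5928 -0.2094  0.03  ]
t 40.7 pos [ 0.5417 -0.1537  0.2266] yaw 0.23 f [-0.1  0.3 -0.2] op 0.0602
tool shift [-0.0012  0.1995 -0.0037] world [-0.0002  0.0012 -0.1996]
turn deg (tool) [-1.    0.23  0.01] shift after turn [-0.0012  0.1996 -0.0002]
```

View pics/w8.png

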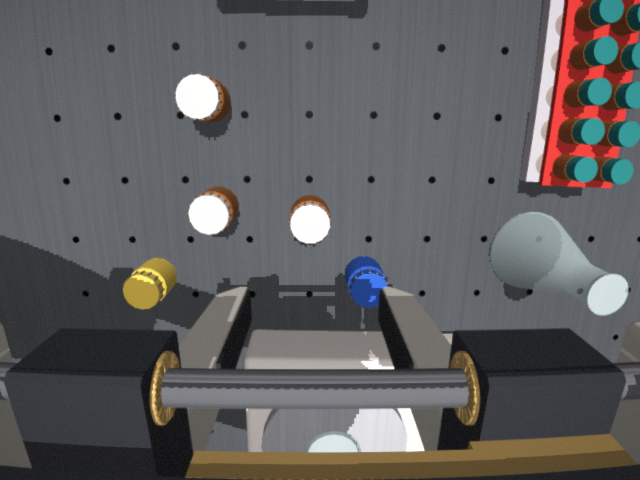

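Emit:
carry_out(
  motion=[-0.001,0.025,0,-0.9,0.2,0,0.3,0,0.04,0,0,0,0,0.3,0,0.04,0,0,0,0,0.3,0,0.03,0,0,0,0,0.3,0,0.015,0,0,0,0,0.3],
)

```text
t: 41.2
tool_pos: [0.5473, -0.1463, 0.078]
orientation: [-1.204, 1.196, -1.212]
force: [-0.7, 1.0, -0.3]
opening: 0.0606
```

```bash
python3 -c "
from h import *
plan(.542,-.152,.027,0)
"
```

```text
t 41.2 pos [ 0.5473 -0.1463  0.078 ] yaw 0.32 f [-0.7  1.  -0.3] op 0.0606
tool shift [ 0.0056  0.0509 -0.0059] world [-0.0053 -0.0057 -0.051 ]
turn deg (tool) [-0.67  0.32  0.07] shift after turn [ 0.0057  0.051  -0.0053]
```

Emit:
carry_out(
  motion=[0.005,0.015,-0.002,-0.7,0.3,0,0.3,0,0.015,0,0,0,0,0.3,0,0.008,0,0,0,0,0.3,0,0.004,0,0,0,0,0.3,0,0,0,0,0,0,0.3],
)

```text
t: 41.7
tool_pos: [0.5444, -0.144, 0.0314]
orientation: [-1.214, 1.209, -1.201]
force: [-0.5, -0.1, 1.7]
opening: 0.0602
```

```bash
python3 -c "
from h import *
plan(.542,-.152,.027,0)
"
```

```text
t 41.7 pos [ 0.5444 -0.144   0.0314] yaw 0.38 f [-0.5 -0.1  1.7] op 0.0602
tool shift [ 0.008   0.0044 -0.0024] world [-0.0024 -0.008  -0.0044]
turn deg (tool) [ 0.26  0.38 -0.12] shift after turn [ 0.008   0.0044 -0.0024]
```

Emit:
carry_out(
  motion=[0.008,0.002,-0.002,0.3,0.4,-0.1,0.3,0,0,0,0,0,0,0.3,0,0,0,0,0,0,0.3,0,0,0,0,0,0,0.3,0,0,0,0,0,0,0.3],
)

```text
t: 42.2
tool_pos: [0.5445, -0.1538, 0.0325]
orientation: [-1.205, 1.205, -1.215]
force: [0.0, 0.3, -1.0]
opening: 0.0604
```

```bash
python3 -c "
from h import *
plan(.542,-.152,.027,0)
"
```

```text
t 42.2 pos [ 0.5445 -0.1538  0.0325] yaw -0.09 f [ 0.   0.3 -1. ] op 0.0604
tool shift [-0.0018  0.0055 -0.0026] world [-0.0025  0.0018 -0.0055]
turn deg (tool) [-0.37 -0.09  0.09] shift after turn [-0.0018  0.0055 -0.0025]
```

Emit:
carry_out(
  motion=[-0.001,0.003,-0.002,0,0,0,0.3,0,0,0,0,0,0,-1,0,0,0,0,0,0,-1,0,0,0,0,0,0,-1,0,0,0,0,0,0,-1],
)

```text
t: 42.7
tool_pos: [0.5425, -0.1527, 0.0295]
orientation: [-1.205, 1.205, -1.215]
force: [-0.3, 0.5, -0.3]
opening: 0.0376
```

Emit:
carry_out(
  motion=[0,0,0,0,0,0,-1,0,0,0,0,0,0,-1,0,0,0,0,0,0,-1,0,-0.02,0,0,0,0,-1,0,-0.03,0,0,0,0,-1],
)

```text
t: 43.2
tool_pos: [0.5383, -0.1511, 0.0752]
orientation: [-1.209, 1.213, -1.208]
force: [1.1, -0.7, -1.5]
opening: 0.0372
```

Emit:
carry_out(
  motion=[0,-0.035,0,0,0,0,-1,-0.01,-0.045,0,0,0,0,-1,-0.02,-0.035,0,0,0,0,-1,-0.035,-0.015,-0.001,0,0,0,-1,-0.042,0,-0.001,0,0,0,-1],
)

```text
t: 43.7
tool_pos: [0.5379, -0.0461, 0.2145]
orientation: [-1.203, 1.214, -1.217]
force: [0.7, 0.0, -1.1]
opening: 0.0375
```

```bash
python3 -c "
from h import *
plan(.530,.154,.22,0)
"
```

```text
t 43.7 pos [ 0.5379 -0.0461  0.2145] yaw -0.51 f [ 0.7  0.  -1.1] op 0.0375
tool shift [-0.2    -0.0055 -0.0096] world [-0.0079  0.2001  0.0055]
turn deg (tool) [-0.16 -0.51 -0.01] shift after turn [-0.2001 -0.0055 -0.0079]
```

Emit:
carry_out(
  motion=[-0.042,0,-0.003,0,-0.5,0,-1,-0.042,0,-0.003,0,0,0,-1,-0.042,0,-0.003,0,0,0,-1,-0.035,0,-0.003,0,0,0,-1,-0.02,0,0,0,0,0,-1],
)

```text
t: 44.2
tool_pos: [0.5258, 0.1439, 0.2172]
orientation: [-1.202, 1.204, -1.212]
force: [0.1, -0.7, -0.4]
opening: 0.0378
```

Emit:
carry_out(
  motion=[-0.006,0,0,0,0,0,-1,0,0,0,0,0,0,-1,0,0,0,0,0,0,-1,0,0.02,0,0,0,0,-1,0,0.02,0,0,0,0,-1],
)

```text
t: 44.7
tool_pos: [0.5283, 0.1497, 0.1795]
orientation: [-1.199, 1.198, -1.213]
force: [0.0, 0.5, -0.5]
opening: 0.0376
```

```bash
python3 -c "
from h import *
plan(.530,.154,.0865,0)
"
```

```text
t 44.7 pos [0.5283 0.1497 0.1795] yaw 0.12 f [ 0.   0.5 -0.5] op 0.0376
tool shift [-0.0041  0.0931  0.0004] world [ 0.0017  0.0043 -0.093 ]
turn deg (tool) [-0.81  0.12 -0.09] shift after turn [-0.0043  0.093   0.0017]
```

Emit:
carry_out(
  motion=[-0.005,0.015,0.001,-0.8,0.1,0,-1,0,0.025,0,0,0,0,-1,0,0.02,0,0,0,0,-1,0,0.012,0,0,0,0,-1,0,0.004,0,0,0,0,-1],
)

```text
t: 45.2
tool_pos: [0.5298, 0.147, 0.0988]
orientation: [-1.207, 1.217, -1.215]
force: [-0.2, -0.7, -0.5]
opening: 0.0373
```

```bash
python3 -c "
from h import *
plan(.530,.154,.0865,0)
"
```

```text
t 45.2 pos [0.5298 0.147  0.0988] yaw -0.5 f [-0.2 -0.7 -0.5] op 0.0373
tool shift [-0.0071  0.0123  0.0002] world [ 0.0002  0.007  -0.0123]
turn deg (tool) [ 0.15 -0.5   0.03] shift after turn [-0.007   0.0123  0.0002]
```

Emit:
carry_out(
  motion=[-0.008,0.002,0,0.1,-0.5,0,-1,0,0.002,0,0,0,0,-1,0,0.003,0,0,0,0,-1,0,0.002,0,0,0,0,-1,0,0,0,0,0,0,-1],
)

```text
t: 45.7
tool_pos: [0.5319, 0.155, 0.092]
orientation: [-1.207, 1.207, -1.211]
force: [-0.1, 0.0, -0.0]
opening: 0.0373
```

```bash
python3 -c "
from h import *
plan(.530,.154,.0865,0)
"
```

```text
t 45.7 pos [0.5319 0.155  0.092 ] yaw -0.03 f [-0.1  0.  -0. ] op 0.0373
tool shift [ 0.001   0.0055 -0.0019] world [-0.0019 -0.001  -0.0055]
turn deg (tool) [-0.18 -0.03  0.  ] shift after turn [ 0.001   0.0055 -0.0019]
```

Emit:
carry_out(
  motion=[0.001,0.004,-0.002,0,0,0,-1,0,0.002,0,0,0,0,-1,0,0.001,0,0,0,0,-1,0,0.001,0,0,0,0,-1,0,0,0,0,0,0,-1],
)

```text
t: 46.2
tool_pos: [0.5306, 0.1543, 0.0858]
orientation: [-1.205, 1.206, -1.211]
force: [1.2, -0.6, -0.8]
opening: 0.0376
```

Emit:
carry_out(
  motion=[0,0,0,0,0,0,0,0,0,0,0,0,0,0.1,0,0,0,0,0,0,0.1,0,0,0,0,0,0,0.1,0,0,0,0,0,0,0.1],
)

```text
t: 46.7
tool_pos: [0.5307, 0.1542, 0.0856]
orientation: [-1.205, 1.205, -1.212]
force: [0.0, 0.5, -0.2]
opening: 0.0516
```

Emit:
carry_out(
  motion=[0,-0.015,0,0,0,0,0.1,0,-0.025,0,0,0,0,0.1,0,-0.03,0,0,0,0,0.1,0,-0.03,0,0,0,0,0.1,0.01,-0.02,0,0,0,0,0.1],
)

```text
t: 47.2
tool_pos: [0.5272, 0.1443, 0.2093]
orientation: [-1.211, 1.21, -1.208]
force: [0.7, -0.2, 0.4]
opening: 0.0511
```

```bash
python3 -c "
from h import *
im=shot('top','top8');m=imaging.camera_model('top')
for p in caps(im,m): print(p.round(4))
plan(.450,-.047,.22,0)
"
```

```text
[ 0.452  -0.1461  0.048 ]
[ 0.4487 -0.0477  0.048 ]
t 47.25 pos [0.529  0.1429 0.2131] yaw 0.01 f [ 1.1 -0.2  2.2] op 0.051
tool shift [ 0.1898 -0.007  -0.079 ] world [-0.079  -0.1899  0.0069]
turn deg (tool) [-0.19  0.01  0.05] shift after turn [ 0.1899 -0.0069 -0.079 ]
```

View pics/top8.png

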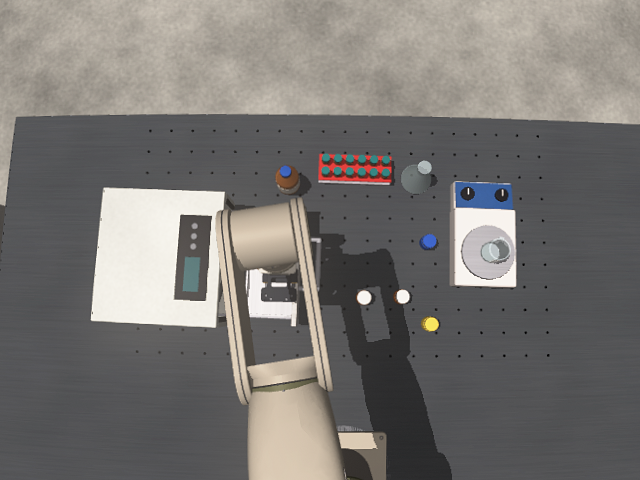

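Two jars are left: E at (0.450, -0.047) and F at (0.453, -0.145). E is next.

Emit:
carry_out(
  motion=[0.03,0,-0.012,0,0,0,0.2,0.038,0,-0.017,0,0,0,0.3,0.038,0,-0.017,0,0,0,0.3,0.038,0,-0.016,0,0,0,0.3,0.025,0,-0.01,0,0,0,0.3],
)

```text
t: 47.75
tool_pos: [0.4576, -0.0284, 0.2192]
orientation: [-1.202, 1.195, -1.212]
force: [0.4, -1.0, 0.2]
opening: 0.0605
```

Emit:
carry_out(
  motion=[0.015,0,-0.005,0,0,0,0.3,0,0.005,0,0,0,0,0.3,0,0.005,0,0,0,0,0.3,0,0,0,0,0,0,0.3,0,0,0,0,0,0,0.3],
)

```text
t: 48.25
tool_pos: [0.4521, -0.0454, 0.2103]
orientation: [-1.198, 1.196, -1.217]
force: [0.1, 1.3, -0.4]
opening: 0.0601
```

```bash
python3 -c "
from h import *
wj('w9',.450,-.047,.027)
"
```

```text
pred cap [307.7 232.4]
net 0.91 [308. 229.] 286 329 201 253 [ 0.4498 -0.0484  0.03  ]
t 48.35 pos [ 0.4521 -0.0455  0.2103] yaw 0.09 f [ 0.3 -0.   0.8] op 0.0606
tool shift [ 0.0014  0.1833 -0.0051] world [-0.0021 -0.0015 -0.1833]
turn deg (tool) [-0.93  0.09  0.05] shift after turn [ 0.0015  0.1833 -0.0021]
```

View pics/w9.png

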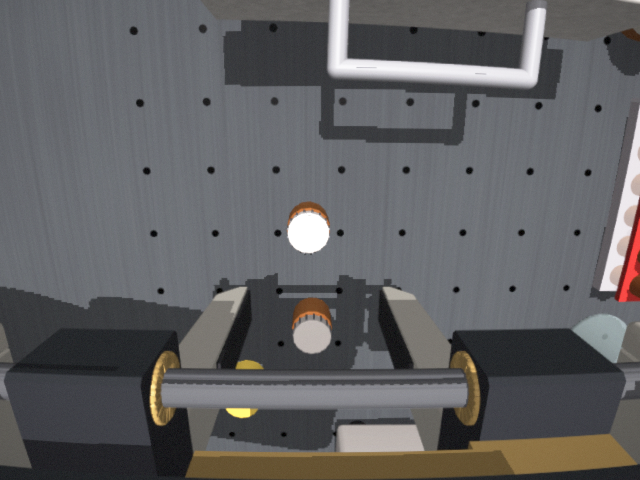

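Emit:
carry_out(
  motion=[0.001,0.02,0,-0.9,0,0,0.3,0,0.035,0,0,0,0,0.3,0,0.035,0,0,0,0,0.3,0,0.03,0,0,0,0,0.3,0,0.015,0,0,0,0,0.3],
)

```text
t: 48.85
tool_pos: [0.4574, -0.0446, 0.0756]
orientation: [-1.207, 1.196, -1.211]
force: [0.6, 0.6, 0.4]
opening: 0.0605
```

```bash
python3 -c "
from h import *
plan(.4508,-.0468,.027,0)
"
```

```text
t 48.85 pos [ 0.4574 -0.0446  0.0756] yaw 0.37 f [0.6 0.6 0.4] op 0.0605
tool shift [ 0.002   0.0485 -0.0071] world [-0.0066 -0.0022 -0.0486]
turn deg (tool) [-0.54  0.37  0.14] shift after turn [ 0.0022  0.0486 -0.0066]
```

Emit:
carry_out(
  motion=[0.002,0.014,-0.004,-0.5,0.4,0,0.3,0,0.014,0,0,0,0,0.3,0,0.008,0,0,0,0,0.3,0,0.004,0,0,0,0,0.3,0,0,0,0,0,0,0.3],
)

```text
t: 49.35
tool_pos: [0.4519, -0.0453, 0.0315]
orientation: [-1.214, 1.211, -1.207]
force: [0.0, -0.7, 0.2]
opening: 0.0607
```

```bash
python3 -c "
from h import *
plan(.4508,-.0468,.027,0)
"
```

```text
t 49.35 pos [ 0.4519 -0.0453  0.0315] yaw 0.05 f [ 0.  -0.7  0.2] op 0.0607
tool shift [ 0.0015  0.0045 -0.0011] world [-0.0011 -0.0015 -0.0045]
turn deg (tool) [0.27 0.05 0.1 ] shift after turn [ 0.0015  0.0045 -0.0011]
```

Emit:
carry_out(
  motion=[0.001,0.004,-0.001,0.2,0,0,0.3,0,0.002,0,0,0,0,0.3,0,0,0,0,0,0,0.3,0,0,0,0,0,0,0.3,0,0,0,0,0,0,0.3],
)

```text
t: 49.85
tool_pos: [0.453, -0.0469, 0.0276]
orientation: [-1.209, 1.205, -1.212]
force: [-0.2, 0.4, 0.3]
opening: 0.0607
```

Emit:
carry_out(
  motion=[0,0,0,0,0,0,-1,0,0,0,0,0,0,-1,0,0,0,0,0,0,-1,0,0,0,0,0,0,-1,0,0,0,0,0,0,-1],
)

```text
t: 50.35
tool_pos: [0.4533, -0.047, 0.0281]
orientation: [-1.209, 1.204, -1.213]
force: [0.4, 0.9, 0.1]
opening: 0.0373
```

Emit:
carry_out(
  motion=[0,0,0,0,0,0,-1,0,0,0,0,0,0,-1,0,-0.02,0,0,0,0,-1,0,-0.03,0,0,0,0,-1,0,-0.04,0,0,0,0,-1],
)

```text
t: 50.85
tool_pos: [0.4474, -0.0456, 0.1135]
orientation: [-1.216, 1.216, -1.204]
force: [0.6, -0.4, 0.2]
opening: 0.0377
```

```bash
python3 -c "
from h import *
plan(.461,.2135,.22,0)
"
```

```text
t 50.85 pos [ 0.4474 -0.0456  0.1135] yaw 0.04 f [ 0.6 -0.4  0.2] op 0.0377
tool shift [-0.2591 -0.1065  0.0128] world [0.0136 0.2591 0.1065]
turn deg (tool) [ 0.55  0.04 -0.01] shift after turn [-0.2591 -0.1065  0.0136]
```

Emit:
carry_out(
  motion=[0,-0.04,0,0.5,0,0,-1,-0.01,-0.04,0.001,0,0,0,-1,-0.025,-0.02,0.001,0,0,0,-1,-0.042,0,0.001,0,0,0,-1,-0.042,0,0.002,0,0,0,-1],
)

```text
t: 51.35
tool_pos: [0.4557, 0.0724, 0.2248]
orientation: [-1.199, 1.206, -1.221]
force: [0.7, 0.4, -0.4]
opening: 0.0375
```

Emit:
carry_out(
  motion=[-0.042,0,0.003,0,0,0,-1,-0.042,0,0.003,0,0,0,-1,-0.035,0,0.002,0,0,0,-1,-0.015,0,0,0,0,0,-1,0,0,0,0,0,0,-1],
)

```text
t: 51.85
tool_pos: [0.4639, 0.2165, 0.2256]
orientation: [-1.198, 1.202, -1.218]
force: [0.2, -0.5, -0.8]
opening: 0.0376
```

```bash
python3 -c "
from h import *
plan(.461,.2135,.085,0)
"
```

```text
t 51.85 pos [0.4639 0.2165 0.2256] yaw -0.18 f [ 0.2 -0.5 -0.8] op 0.0376
tool shift [ 0.003   0.1406 -0.0048] world [-0.0029 -0.003  -0.1406]
turn deg (tool) [-0.76 -0.18  0.  ] shift after turn [ 0.003   0.1406 -0.0029]
```

Emit:
carry_out(
  motion=[0.001,0.02,-0.002,-0.7,-0.2,0,-1,0,0.03,0,0,0,0,-1,0,0.03,0,0,0,0,-1,0,0.025,0,0,0,0,-1,0,0.01,0,0,0,0,-1],
)

```text
t: 52.35
tool_pos: [0.4618, 0.2105, 0.1033]
orientation: [-1.21, 1.21, -1.211]
force: [-0.4, -0.5, -0.4]
opening: 0.0377
```

```bash
python3 -c "
from h import *
plan(.461,.2135,.085,0)
"
```

```text
t 52.35 pos [0.4618 0.2105 0.1033] yaw -0.08 f [-0.4 -0.5 -0.4] op 0.0377
tool shift [-0.003   0.0183 -0.0008] world [-0.0008  0.003  -0.0183]
turn deg (tool) [ 0.03 -0.08  0.07] shift after turn [-0.003   0.0183 -0.0008]
```

Emit:
carry_out(
  motion=[-0.003,0.005,0,0,0,0,-1,0,0.005,0,0,0,0,-1,0,0.003,0,0,0,0,-1,0,0.001,0,0,0,0,-1,0,0,0,0,0,0,-1],
)

```text
t: 52.85
tool_pos: [0.4619, 0.2114, 0.0879]
orientation: [-1.21, 1.213, -1.213]
force: [0.1, 0.3, -0.5]
opening: 0.0375
```

```bash
python3 -c "
from h import *
plan(.461,.2135,.085,0)
"
```

```text
t 52.85 pos [0.4619 0.2114 0.0879] yaw -0.24 f [ 0.1  0.3 -0.5] op 0.0375
tool shift [-0.0021  0.0029 -0.0009] world [-0.0009  0.0021 -0.0029]
turn deg (tool) [ 0.11 -0.24  0.1 ] shift after turn [-0.0021  0.0029 -0.0009]
```

Emit:
carry_out(
  motion=[-0.002,0.002,0,0,0,0,-1,0,0.002,0,0,0,0,-1,0,0,0,0,0,0,-1,0,0,0,0,0,0,-1,0,0,0,0,0,0,-1],
)

```text
t: 53.35
tool_pos: [0.4634, 0.2145, 0.0859]
orientation: [-1.206, 1.21, -1.213]
force: [0.3, -0.2, -0.8]
opening: 0.0373
```

Emit:
carry_out(
  motion=[0,0,0,0,0,0,0,0,0,0,0,0,0,0.1,0,0,0,0,0,0,0.1,0,0,0,0,0,0,0.1,0,0,0,0,0,0,0.1],
)

```text
t: 53.85
tool_pos: [0.4637, 0.2146, 0.0862]
orientation: [-1.206, 1.21, -1.213]
force: [0.4, 0.5, -0.3]
opening: 0.0515
```

Emit:
carry_out(
  motion=[0,-0.015,0,0,0,0,0.1,0,-0.025,0,0,0,0,0.1,0,-0.03,0,0,0,0,0.1,0,-0.03,0,0,0,0,0.1,0.01,-0.02,0,0,0,0,0.1],
)

```text
t: 54.35
tool_pos: [0.4607, 0.2042, 0.2105]
orientation: [-1.212, 1.213, -1.211]
force: [0.7, 0.2, -0.3]
opening: 0.051
```

```bash
python3 -c "
from h import *
im=shot('top','top9');m=imaging.camera_model('top')
for p in caps(im,m): print(p.round(4))
plan(.453,-.145,.22,0)
"
```

```text
[ 0.4519 -0.1454  0.048 ]
t 54.4 pos [0.4624 0.2031 0.2142] yaw -0.18 f [ 2.3 -0.1  3.8] op 0.0512
tool shift [ 0.3482 -0.0052 -0.0083] world [-0.0094 -0.3481  0.0058]
turn deg (tool) [-0.05 -0.18  0.1 ] shift after turn [ 0.3481 -0.0058 -0.0094]
```

View pics/top9.png

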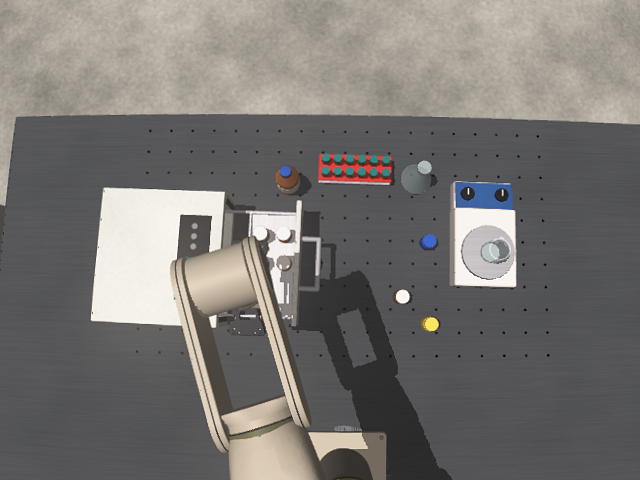

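Emit:
carry_out(
  motion=[0.03,0,-0.001,0,0,0,0.2,0.042,0,-0.001,0,0,0,0.3,0.042,0,-0.001,0,0,0,0.3,0.042,0,-0.001,0,0,0,0.3,0.042,0,-0.001,0,0,0,0.3],
)

```text
t: 54.9
tool_pos: [0.4586, 0.0038, 0.2213]
orientation: [-1.202, 1.198, -1.21]
force: [0.8, -0.4, -0.1]
opening: 0.0601
```

Emit:
carry_out(
  motion=[0.042,0,-0.001,0,0,0,0.3,0.042,0,-0.001,0,0,0,0.3,0.035,0,-0.001,0,0,0,0.3,0.017,0,0,0,0,0,0.3,0.005,0,0,0,0,0,0.3],
)

```text
t: 55.4
tool_pos: [0.4549, -0.1472, 0.225]
orientation: [-1.198, 1.197, -1.219]
force: [0.6, -0.1, 0.1]
opening: 0.0605
```

```bash
python3 -c "
from h import *
wj('w10',.453,-.145,.027)
"
```

```text
pred cap [308.  223.8]
net 0.7 [311. 220.] 288 329 194 242 [ 0.4556 -0.1458  0.03  ]
net 0.58 [242. 281.] 217 260 267 307 [ 0.3903 -0.2046  0.03  ]
t 55.5 pos [ 0.4551 -0.1458  0.2248] yaw 0.02 f [-0.2  0.7  0.7] op 0.0603
tool shift [-0.0011  0.1978 -0.0052] world [-0.0021  0.0008 -0.1978]
turn deg (tool) [-0.92  0.02  0.07] shift after turn [-0.0008  0.1978 -0.0021]
```

View pics/w10.png

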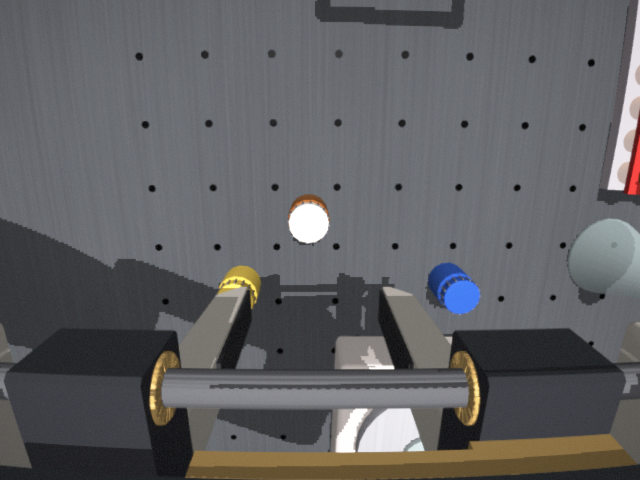

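Emit:
carry_out(
  motion=[0.002,0.025,-0.002,-0.9,0,0,0.3,0.001,0.04,0,0,0,0,0.3,0.001,0.04,0,0,0,0,0.3,0,0.03,0,0,0,0,0.3,0,0.015,0,0,0,0,0.3],
)

```text
t: 56.0
tool_pos: [0.4583, -0.1448, 0.0756]
orientation: [-1.207, 1.196, -1.212]
force: [0.0, -0.2, -0.7]
opening: 0.0603
```

```bash
python3 -c "
from h import *
plan(.454,-.144,.027,0)
"
```

```text
t 56.0 pos [ 0.4583 -0.1448  0.0756] yaw 0.35 f [ 0.  -0.2 -0.7] op 0.0603
tool shift [-0.001   0.0486 -0.0048] world [-0.0043  0.0008 -0.0486]
turn deg (tool) [-0.57  0.35  0.19] shift after turn [-0.0008  0.0486 -0.0043]
```

Emit:
carry_out(
  motion=[0.003,0.014,-0.002,-0.5,0.3,0,0.3,0,0.014,0,0,0,0,0.3,0,0.008,0,0,0,0,0.3,0,0.004,0,0,0,0,0.3,0,0,0,0,0,0,0.3],
)

```text
t: 56.5
tool_pos: [0.4558, -0.143, 0.0321]
orientation: [-1.215, 1.207, -1.204]
force: [0.8, 0.3, -0.3]
opening: 0.0604
```

```bash
python3 -c "
from h import *
plan(.454,-.144,.027,0)
"
```

```text
t 56.5 pos [ 0.4558 -0.143   0.0321] yaw 0.33 f [ 0.8  0.3 -0.3] op 0.0604
tool shift [ 0.001   0.0051 -0.0018] world [-0.0018 -0.001  -0.0051]
turn deg (tool) [0.18 0.33 0.06] shift after turn [ 0.001   0.0051 -0.0018]
```

Emit:
carry_out(
  motion=[0.001,0.004,-0.001,0.2,0.3,0,0.3,0,0.002,0,0,0,0,0.3,0,0,0,0,0,0,0.3,0,0,0,0,0,0,0.3,0,0,0,0,0,0,0.3],
)

```text
t: 57.0
tool_pos: [0.4568, -0.145, 0.0283]
orientation: [-1.208, 1.205, -1.214]
force: [0.9, 1.0, 0.2]
opening: 0.0607
```

Emit:
carry_out(
  motion=[0,0,0,0,0,0,-1,0,0,0,0,0,0,-1,0,0,0,0,0,0,-1,0,0,0,0,0,0,-1,0,0,0,0,0,0,-1],
)

```text
t: 57.5
tool_pos: [0.457, -0.1452, 0.0288]
orientation: [-1.207, 1.204, -1.214]
force: [0.0, 0.9, 0.0]
opening: 0.0376
```

Emit:
carry_out(
  motion=[0,0,0,0,0,0,-1,0,0,0,0,0,0,-1,0,-0.02,0,0,0,0,-1,0,-0.03,0,0,0,0,-1,0,-0.04,0,0,0,0,-1],
)

```text
t: 58.0
tool_pos: [0.4513, -0.1427, 0.114]
orientation: [-1.213, 1.216, -1.204]
force: [0.7, -0.2, -0.7]
opening: 0.0375
```

```bash
python3 -c "
from h import *
plan(.460,.1555,.22,0)
"
```

```text
t 58.0 pos [ 0.4513 -0.1427  0.114 ] yaw -0.03 f [ 0.7 -0.2 -0.7] op 0.0375
tool shift [-0.2984 -0.1053  0.0078] world [0.0087 0.2982 0.106 ]
turn deg (tool) [ 0.43 -0.03 -0.15] shift after turn [-0.2982 -0.106   0.0087]
```

Grip height is 0.0288, so the placing height is about 0.085.

Emit:
carry_out(
  motion=[0,-0.04,0,0.4,0,0,-1,-0.01,-0.04,0.001,0,0,0,-1,-0.03,-0.02,0.001,0,0,0,-1,-0.042,0,0.001,0,0,0,-1,-0.042,0,0.001,0,0,0,-1],
)

```text
t: 58.5
tool_pos: [0.4583, -0.0204, 0.2255]
orientation: [-1.198, 1.207, -1.222]
force: [0.4, 0.1, -0.6]
opening: 0.0377
```

Emit:
carry_out(
  motion=[-0.042,0,0.001,0,0,0,-1,-0.042,0,0.002,0,0,0,-1,-0.042,0,0.001,0,0,0,-1,-0.03,0,0,0,0,0,-1,-0.01,0,0,0,0,0,-1],
)

```text
t: 59.0
tool_pos: [0.463, 0.1552, 0.2267]
orientation: [-1.196, 1.203, -1.221]
force: [-0.9, -0.1, 0.1]
opening: 0.0376
```

```bash
python3 -c "
from h import *
plan(.460,.1555,.086,0)
shot('wrist','w11')
"
```

```text
t 59.0 pos [0.463  0.1552 0.2267] yaw -0.36 f [-0.9 -0.1  0.1] op 0.0376
tool shift [-0.0003  0.1407 -0.005 ] world [-0.003   0.0003 -0.1407]
turn deg (tool) [-0.82 -0.36  0.01] shift after turn [-0.0003  0.1407 -0.003 ]
```

View pics/w11.png

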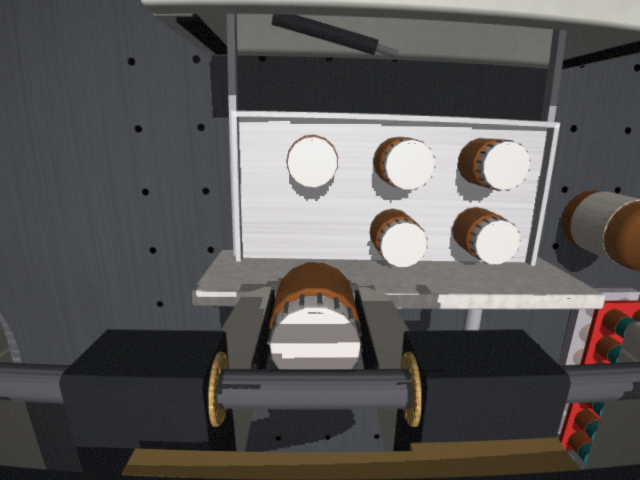

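Five jars stand upright in the tray and the sixth slot is free. Next I'll lower the last jar.

Emit:
carry_out(
  motion=[-0.003,0.02,-0.001,-0.7,-0.3,0,-1,-0.001,0.03,0,0,0,0,-1,0,0.03,0,0,0,0,-1,0,0.025,0,0,0,0,-1,0,0.01,0,0,0,0,-1],
)

```text
t: 59.55
tool_pos: [0.4628, 0.1542, 0.1044]
orientation: [-1.208, 1.21, -1.213]
force: [-1.3, 0.8, -1.0]
opening: 0.0377
```

```bash
python3 -c "
from h import *
plan(.460,.1555,.086,0)
"
```

```text
t 59.55 pos [0.4628 0.1542 0.1044] yaw -0.18 f [-1.3  0.8 -1. ] op 0.0377
tool shift [-0.0013  0.0184 -0.0028] world [-0.0028  0.0013 -0.0184]
turn deg (tool) [-0.05 -0.18  0.1 ] shift after turn [-0.0013  0.0184 -0.0028]
```

Emit:
carry_out(
  motion=[-0.002,0.005,-0.002,0,0,0,-1,0,0.005,0,0,0,0,-1,0,0.003,0,0,0,0,-1,0,0.001,0,0,0,0,-1,0,0,0,0,0,0,-1],
)

```text
t: 60.05
tool_pos: [0.4607, 0.1538, 0.0889]
orientation: [-1.209, 1.213, -1.215]
force: [-0.0, 1.0, -0.6]
opening: 0.0378
```

```bash
python3 -c "
from h import *
plan(.460,.1555,.086,0)
"
```

```text
t 60.05 pos [0.4607 0.1538 0.0889] yaw -0.36 f [-0.   1.  -0.6] op 0.0378
tool shift [-0.0017  0.0029 -0.0007] world [-0.0007  0.0017 -0.0029]
turn deg (tool) [ 0.05 -0.36  0.14] shift after turn [-0.0017  0.0029 -0.0007]
```

Emit:
carry_out(
  motion=[-0.001,0.002,-0.001,0,0,0,-1,0,0.002,0,0,0,0,-1,0,0,0,0,0,0,-1,0,0,0,0,0,0,-1,0,0,0,0,0,0,-1],
)

```text
t: 60.55
tool_pos: [0.4613, 0.1555, 0.0868]
orientation: [-1.205, 1.21, -1.216]
force: [-0.0, -0.2, -0.6]
opening: 0.038
```

Emit:
carry_out(
  motion=[0,0,0,0,0,0,0,0,0,0,0,0,0,0.1,0,0,0,0,0,0,0.1,0,0,0,0,0,0,0.1,0,0,0,0,0,0,0.1],
)

```text
t: 61.05
tool_pos: [0.4616, 0.1556, 0.0871]
orientation: [-1.205, 1.21, -1.216]
force: [0.2, 0.0, 0.8]
opening: 0.051
```

Emit:
carry_out(
  motion=[0,-0.015,0,0,0,0,0.1,0,-0.025,0,0,0,0,0.1,0,-0.03,0,0,0,0,0.1,0,-0.03,0,0,0,0,0.1,0.01,-0.02,0,0,0,0,0.1],
)

```text
t: 61.55
tool_pos: [0.4577, 0.1455, 0.2065]
orientation: [-1.213, 1.215, -1.212]
force: [0.5, -0.4, -0.0]
opening: 0.0513
```

Emit:
carry_out(
  motion=[0.03,0,0.02,0,0,0,0.1,0.04,0,0.02,0,0,0,-0.1,0.03,0,0.02,0,0,0,-0.3,0.02,0,0.02,0,0,0,-0.3,0,0,0,0,0,0,-0.3],
)

```text
t: 62.05
tool_pos: [0.5426, 0.0212, 0.213]
orientation: [-1.206, 1.206, -1.215]
force: [0.1, 0.1, -0.5]
opening: 0.0328
```

```bash
python3 -c "
from h import *
plan(.529,.069,.24,88.7)
shot('wrist','w12');shot('scene','s12')
"
```

```text
t 62.05 pos [0.5426 0.0212 0.213 ] yaw -0.11 f [ 0.1  0.1 -0.5] op 0.0328
tool shift [-0.0478 -0.0271 -0.0135] world [-0.0136  0.0478  0.027 ]
turn deg (tool) [ -0.13 -88.81   0.33] shift after turn [-0.0147 -0.027   0.0475]
```

View pics/w12.png

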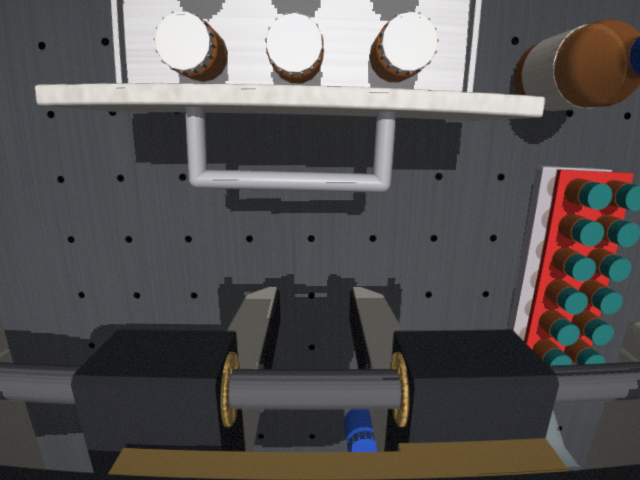

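View pics/s12.png

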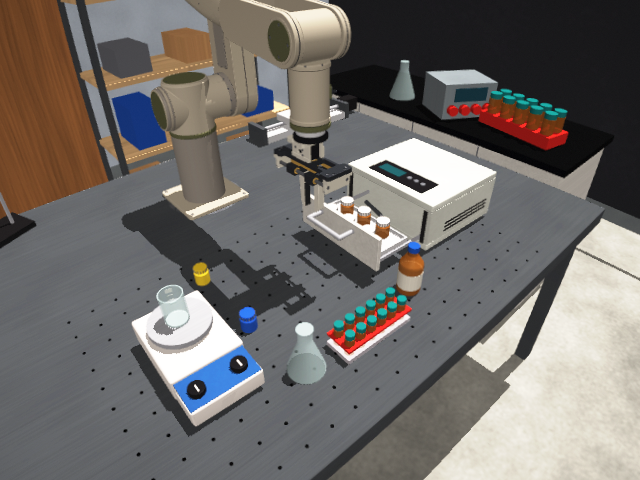

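Emit:
carry_out(
  motion=[0,-0.01,0,0,-8.5,0,-0.3,0,-0.005,0,0,-8.5,0,-0.3,0,0,0,0,-8.5,0,-0.3,0,0,0,0,-8.5,0,-0.3,0,0,0,0,-8.5,0,-0.3],
)

```text
t: 62.65
tool_pos: [0.537, 0.0291, 0.2274]
orientation: [-1.474, 0.638, -0.638]
force: [1.3, -0.4, -0.4]
opening: 0.0325
```

Emit:
carry_out(
  motion=[0,0,0,0,-8.5,0,-0.3,0,0,0,0,-8.5,0,-0.3,0,0,0,0,-8.5,0,-0.3,0,0,0,0,-8.5,0,-0.3,0,0,0,0,-8.5,0,-0.3],
)

```text
t: 63.15
tool_pos: [0.5327, 0.0363, 0.227]
orientation: [-1.568, 0.054, -0.05]
force: [-0.1, 0.4, -0.7]
opening: 0.0327
```

```bash
python3 -c "
from h import *
plan(.530,.069,.21,88.7)
"
```

```text
t 63.15 pos [0.5327 0.0363 0.227 ] yaw 86.22 f [-0.1  0.4 -0.7] op 0.0327
tool shift [-0.0048  0.0171  0.0324] world [-0.0027  0.0327 -0.017 ]
turn deg (tool) [-0.14 -2.48 -0.12] shift after turn [-0.0035  0.017   0.0327]
```

Emit:
carry_out(
  motion=[-0.003,0,0.02,0,-2.4,0,-0.3,0,0.005,0.012,0,0,0,-0.3,0,0.005,0,0,0,0,-0.3,0,0,0,0,0,0,-0.3,0,0,0,0,0,0,-0.3],
)

```text
t: 63.65
tool_pos: [0.5283, 0.0731, 0.2156]
orientation: [-1.568, 0.015, -0.009]
force: [-0.1, -0.5, 0.7]
opening: 0.0326
```

```bash
python3 -c "
from h import *
plan(.530,.069,.11,88.7)
"
```

```text
t 63.65 pos [0.5283 0.0731 0.2156] yaw 89.1 f [-0.1 -0.5  0.7] op 0.0326
tool shift [ 0.0022  0.1056 -0.0043] world [ 0.0017 -0.0041 -0.1056]
turn deg (tool) [-0.15  0.4  -0.22] shift after turn [ 0.0018  0.1056 -0.0041]
```

Emit:
carry_out(
  motion=[0.001,0.02,-0.004,0,0.4,-0.2,-0.3,0,0.025,0,0,0,0,-0.3,0,0.015,0,0,0,0,-0.3,0,0.005,0,0,0,0,-0.3,0,0,0,0,0,0,-0.3],
)

```text
t: 64.15
tool_pos: [0.5301, 0.0672, 0.1498]
orientation: [-1.569, 0.02, -0.023]
force: [0.4, 1.2, 0.1]
opening: 0.0327
```

```bash
python3 -c "
from h import *
plan(.530,.069,.11,88.7)
"
```

```text
t 64.15 pos [0.5301 0.0672 0.1498] yaw 88.44 f [0.4 1.2 0.1] op 0.0327
tool shift [-0.0002  0.0398  0.0017] world [-0.0001  0.0018 -0.0398]
turn deg (tool) [-0.11 -0.26  0.11] shift after turn [-0.0002  0.0398  0.0018]
```

Emit:
carry_out(
  motion=[0,0.015,0.002,-0.1,-0.2,0,-0.3,0,0.015,0,0,0,0,-0.3,0,0.008,0,0,0,0,-0.3,0,0,0,0,0,0,-0.3,0,0,0,0,0,0,-0.3],
)

```text
t: 64.65
tool_pos: [0.5314, 0.0694, 0.1103]
orientation: [-1.571, 0.015, -0.022]
force: [0.1, -0.4, 0.2]
opening: 0.0322
```

```bash
python3 -c "
from h import *
plan(.530,.069,.11,88.7)
"
```

```text
t 64.65 pos [0.5314 0.0694 0.1103] yaw 88.64 f [ 0.1 -0.4  0.2] op 0.0322
tool shift [-0.0014  0.0003 -0.0005] world [-0.0014 -0.0004 -0.0003]
turn deg (tool) [-0.01 -0.06  0.24] shift after turn [-0.0014  0.0003 -0.0005]
```

Emit:
carry_out(
  motion=[0,0,0,0,0,0,-1,0,0,0,0,0,0,-1,0,0,0,0,0,0,-1,0,0,0,0,0,0,-1,0,0,0,0,0,0,-1],
  squeeze=40,
)

```text
t: 65.15
tool_pos: [0.5322, 0.0688, 0.1114]
orientation: [-1.572, 0.014, -0.023]
force: [0.3, -1.0, -2.8]
opening: 0.0113
```

Emit:
carry_out(
  motion=[0,0,0.002,0,0,0,-1,0,0,0.004,0,0,0,-1,0,0,0.006,0,0,0,-1,0,0,0.007,0,0,0,-1,0,0,0.008,0,0,0,-1],
)

```text
t: 65.65
tool_pos: [0.5329, 0.0961, 0.1114]
orientation: [-1.573, 0.016, -0.025]
force: [0.8, -1.4, -2.3]
opening: 0.0108
```

```bash
python3 -c "
from h import *
plan(.534,.239,.1105,88.7)
"
```

```text
t 65.65 pos [0.5329 0.0961 0.1114] yaw 88.52 f [ 0.8 -1.4 -2.3] op 0.0108
tool shift [-0.0026  0.0006  0.1429] world [ 0.0011  0.1429 -0.0009]
turn deg (tool) [ 0.12 -0.18  0.34] shift after turn [-0.0022  0.0009  0.1429]
```

Emit:
carry_out(
  motion=[0,0,0.009,0,0,0,-1,0,0,0.01,0,0,0,-1,0,0,0.01,0,0,0,-1,0,0,0.01,0,0,0,-1,0,0,0.01,0,0,0,-1],
)

```text
t: 66.15
tool_pos: [0.5345, 0.1534, 0.1114]
orientation: [-1.567, 0.013, -0.025]
force: [3.8, 5.3, -4.8]
opening: 0.0112
```

```bash
python3 -c "
from h import *
plan(.534,.239,.1105,88.7)
"
```

```text
t 66.15 pos [0.5345 0.1534 0.1114] yaw 88.63 f [ 3.8  5.3 -4.8] op 0.0112
tool shift [-0.0026  0.0012  0.0856] world [-0.0005  0.0856 -0.0009]
turn deg (tool) [-0.19 -0.07  0.43] shift after turn [-0.0024  0.0009  0.0856]
```

Emit:
carry_out(
  motion=[0,0,0.01,0,0,0,-1,0,0,0.01,0,0,0,-1,0,0,0.01,0,0,0,-1,0,0,0.009,0,0,0,-1,0,0,0.007,0,0,0,-1],
)

```text
t: 66.65
tool_pos: [0.5361, 0.2087, 0.1115]
orientation: [-1.561, 0.009, -0.025]
force: [3.1, 4.9, -3.9]
opening: 0.0107
```

```bash
python3 -c "
from h import *
plan(.534,.239,.1105,88.7)
"
```

```text
t 66.65 pos [0.5361 0.2087 0.1115] yaw 88.78 f [ 3.1  4.9 -3.9] op 0.0107
tool shift [-0.0027  0.0012  0.0303] world [-0.0021  0.0303 -0.001 ]
turn deg (tool) [-0.54  0.08  0.57] shift after turn [-0.0028  0.001   0.0303]
```

Emit:
carry_out(
  motion=[0,0,0.006,0,0,0,-1,0,0,0.005,0,0,0,-1,0,0,0.005,0,0,0,-1,0,0,0.004,0,0,0,-1,0,0,0.003,0,0,0,-1],
)

```text
t: 67.15
tool_pos: [0.5369, 0.2389, 0.1114]
orientation: [-1.558, 0.004, -0.024]
force: [0.6, -15.9, 4.1]
opening: 0.0111
```

```bash
python3 -c "
from h import *
plan(.534,.239,.1105,88.7)
"
```

```text
t 67.15 pos [0.5369 0.2389 0.1114] yaw 88.96 f [  0.6 -15.9   4.1] op 0.0111
tool shift [-0.003   0.0009  0.    ] world [-0.0029  0.0001 -0.0009]
turn deg (tool) [-0.73  0.26  0.72] shift after turn [-0.003   0.0009  0.    ]
```

Emit:
carry_out(
  motion=[0,0,0,0,0,0,-1,0,0,0,0,0,0,-1,0,0,0,0,0,0,-1,0,0,0,0,0,0,-1,0,0,0,0,0,0,-1],
)

```text
t: 67.65
tool_pos: [0.537, 0.2388, 0.1115]
orientation: [-1.561, 0.004, -0.024]
force: [1.4, -1.7, -1.4]
opening: 0.011
```

Emit:
carry_out(
  motion=[0,0,0,0,0,0,-0.5,0,0,0,0,0,0,-0.4,0,0,0,0,0,0,-0.3,0,0,0,0,0,0,-0.3,0,0,0,0,0,0,-0.3],
)

```text
t: 68.15
tool_pos: [0.5369, 0.2395, 0.1121]
orientation: [-1.559, 0.004, -0.024]
force: [0.6, 0.5, -0.2]
opening: 0.0323
```

```bash
python3 -c "
from h import *
plan(.536,.237,.22,88.7)
"
```

```text
t 68.15 pos [0.5369 0.2395 0.1121] yaw 88.97 f [ 0.6  0.5 -0.2] op 0.0323
tool shift [ 0.0005 -0.1079 -0.0013] world [-0.0009 -0.0025  0.1079]
turn deg (tool) [-0.67  0.27  0.72] shift after turn [-0.0008 -0.1079 -0.0025]
```

Emit:
carry_out(
  motion=[0,-0.01,0,0,0,0,-0.3,0,-0.02,0,0,0,0,-0.3,0,-0.03,0,0,0,0,-0.3,0,-0.03,0,0,0,0,-0.3,0,-0.03,0,0,0,0,-0.3],
)

```text
t: 68.65
tool_pos: [0.5319, 0.2371, 0.2324]
orientation: [-1.563, 0.012, -0.016]
force: [0.5, -0.5, -0.2]
opening: 0.0326
```

Emit:
carry_out(
  motion=[-0.02,-0.02,-0.03,0,0,0,-0.3,-0.02,0,-0.03,0,0,0,-0.3,-0.02,0,-0.03,0,0,0,-0.3,0,0,0,0,0,0,-0.3,0,0,0,0,0,0,-0.3],
)

```text
t: 69.15
tool_pos: [0.4716, 0.1466, 0.2632]
orientation: [-1.559, -0.001, -0.027]
force: [-0.4, 0.4, -0.2]
opening: 0.0326
```

```bash
python3 -c "
from h import *
plan(.536,.237,.22,88.7)
im=shot('top','top13');shot('scene','s13');shot('wrist','w13')
"
```

```text
t 69.15 pos [0.4716 0.1466 0.2632] yaw 89.05 f [-0.4  0.4 -0.2] op 0.0326
tool shift [0.0622 0.0454 0.0909] world [ 0.0644  0.0904 -0.0432]
turn deg (tool) [-0.69  0.35  1.  ] shift after turn [0.0624 0.0432 0.0918]
```

View pics/w13.png

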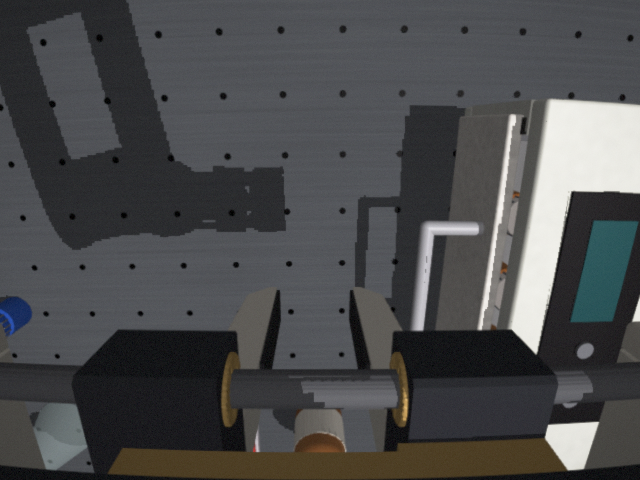

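View pics/s13.png

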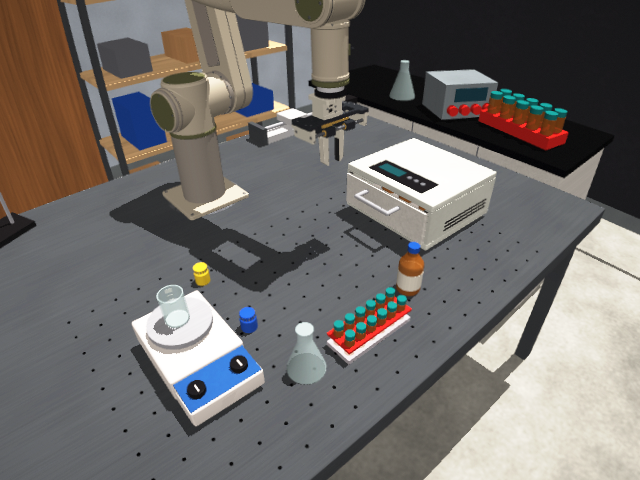

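```bash
python3 -c "
from h import *
a=cv2.imread('pics/top0.png');b=cv2.imread('pics/top13.png')
v=np.vstack([a[185:335,200:300],b[185:335,200:300]]);v=np.hstack([a[185:335,200:300],b[185:335,200:300]])
cv2.imwrite('pics/cmp.png',cv2.resize(v,None,fx=4,fy=4,interpolation=cv2.INTER_NEAREST))
for r in (240,250,265,280):
  print(r,[np.round(np.argmax(x[r,238:256].astype(int).sum(1))+238) for x in (a,b)], a[r,240:256].mean(1).astype(int), b[r,240:256].mean(1).astype(int))
"
```

```text
240 [np.int64(248), np.int64(248)] [ 58  59  58  58  55  54 105 201 213 172 131  64  54  49  49  64] [ 63  62  62  62  61  59 108 202 215 173 133  69  59  54  55  67]
250 [np.int64(247), np.int64(254)] [ 60  60  59  58  54  91 180 202 194 149  96  52  56  55  66  91] [144 144 146 147 147 148 149 150 150 152 152 153 153 154 156 156]
265 [np.int64(246), np.int64(253)] [ 60  60  59  57  72 151 203 200 153 103  51  55  57  65  92  89] [187 187 187 187 188 187 188 188 188 188 189 189 189 190 189 190]
280 [np.int64(246), np.int64(238)] [ 60  59  56  68 144 199 210 158 112  54  57  56  64  92  90  88] [205 204 203 204 203 203 202 202 201 201 201 200 201 199 200 199]
```

View pics/cmp.png

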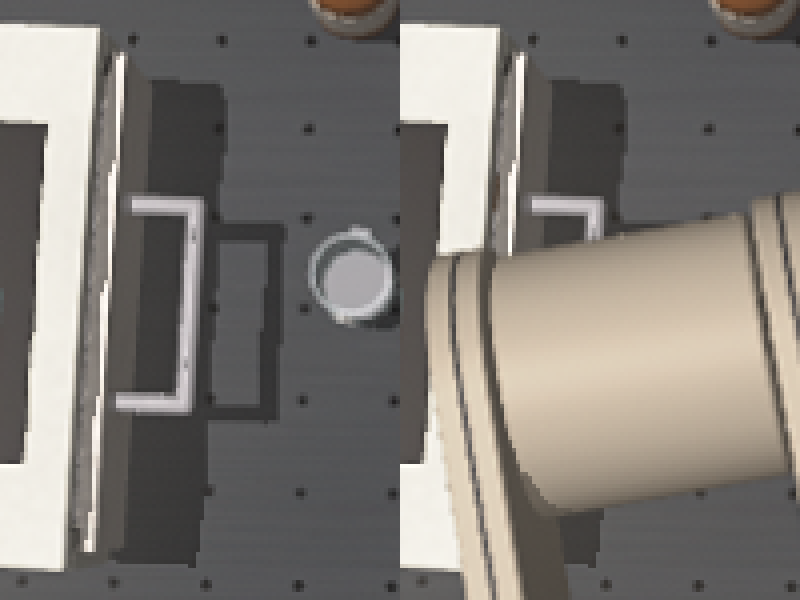

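The handle shows at the same pixels as at the start (row 240, peak at column 248), so the drawer is fully shut. Handing in.

```bash
python3 -c "
from h import *
print(robot.close_job())
"
```

```text
the job is handed in; nothing more can be done
None
```

The job is done and handed in at about 69 s of the 210 s allowed. The hand-in gave no verdict.

- **Beaker:** I put it on the middle of the hotplate first, let go with the TCP within about 1 mm of the measured plate centre. The last scene picture shows it upright there.
- **Drawer out:** I pulled it to its stop, with about 170 mm of handle travel measured.
- **Jars:** All six were there. Each was gripped at 24 N and set down on the tray floor in two rows of three. The wrist picture showed the first five upright before the last was lowered; after that, pictures showed only the front row, also upright.
- **Drawer shut:** I eased it home by the handle at roughly 0.1 m/s. The wrist pushed with about 16 N at the end stop, well under the 120 N limit. In the final top picture the handle is at the same pixels as at the start, so the drawer is fully home.
- **Bystanders:** The flask, reagent bottle, vial rack and the blue and yellow look-alikes look unmoved in the final scene picture.

With the drawer shut, the back-row jars could not be seen again. For those I rely on the earlier tray picture and the gentle closing. None of the other checks failed. The small disagreements were 2–4 mm between the top and wrist cameras on the handle and the jars. I used values in between for the handle and followed the wrist picture for the jars.

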